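# Fill the indexing snack carousel with cake boxes

## Robot

A 6-joint arm with a two-finger parallel gripper is mounted at the origin on the work surface. World frame = base frame: x ahead of the robot, y to its left, z up, the work surface at z = 0. Lengths are in m, angles in rad, forces in N, time in s.
With the tool pointing down it reaches from about 0.425 to 0.95 m from the base axis. Payload 3.5 kg.
Tool frame: the origin (TCP) lies midway between the tips of the shut fingers; the grasp point (between the pads) lies 19 mm behind it; z points along the fingers, y is the line along which they close (so a half turn about z gives the same grasp; the last joint's range is limited). The gripper opens to 85 mm and grips with 20 to 120 N. Pads are 22 mm wide; open, the fingers measure 114 mm over their backs; the gripper's body (76 mm by 85 mm) begins 54 mm behind the grasp point. The pads swing forward as they close: fully open they stand 13 mm farther back than shut.
Start: joints at [-1.489, 0.286, 1.577, -0, 1.279, -0.15], TCP at [0.155, -0.657, 0.231] pointing down, gripper open.
Joint ranges: [-2.77, 2.77], [-0.9, 2.22], [0.21, 2.48], [-1.53, 4.67], [0.24, 2.81], [-2.84, 2.84]. Speed limits (rad/s): [2.79, 2.79, 3.14, 3.14, 3.14, 3.14].

## Interface

Orientations are given as a unit quaternion [x, y, z, w].
In Python, from plant import ctrl gives the robot as it stands.
- The arm moves only by the tool move_arm, never from a script. Its argument "plan" is a list of rows, each an object of numbers: "x", "y", "z": the shift along the tool's x, y, z in m; "yaw": the turn about the tool's z in rad; "fingers": the closure, from 0 (fully open) to 1 (shut). In form: [{"x": .., "y": .., "z": .., "yaw": .., "fingers": ..}, ...]. A call has 1 to 5 rows; each row is the pose to reach, as a shift and turn from the pose commanded when the call began, along the tool's axes at that moment; what a row does not reach only later rows make up. A row lasts 1/10 s, in which the tool goes at most 50 mm and 8.59 degrees, less where a joint would pass 70% of its speed; a pose out of reach is approached as far as the arm can. A call with a gripper value outside its range is refused whole. The fingers move at their own pace and stop on an object; "force" is the grip in N (left out, the last holds). Time passes only in rows, so rows that repeat a pose let the fingers close. It gives the time, the measured TCP pose, the force, the opening and the grip force at its end, in the units of the state.
- ctrl.get_state(): the state, without advancing time (a new reading comes with each control period).
- ctrl.read_camera(name): name is "scene" or "top" or "wrist"; returns the picture (480x640x3 uint8, red, green, blue); there is no depth.
- ctrl.camera_model(name): a dict with "intrinsics" (3x3 intrinsics, pixels), "cam_to_world" (4x4, takes a point from camera to world coordinates); the wrist camera has in their place "tool_from_camera" (4x4, takes a point from camera to tool coordinates, whose origin is the TCP and whose axes are the flange's). Camera axes: x right, y up, looking along -z (the intrinsics and any distortion apply to the point x, -y, -z); pixel columns grow to the right and rows downward; lengths in m; the calibration is good to about 2 mm. The wrist camera is an equidistant fisheye: a pixel r from the principal point sees the ray r / f radians off the axis. A picture is of the moment at which its call begins: read the wrist's pose just before it. camera_model takes no time and is no camera call.
- ctrl.sign_off(): hands the job in; it is judged then, once.
The state is a dict: "time": time; "qpos": joint angles; "dq": joint speeds; "joint_efforts": joint torques, N m; "eef_pos": TCP position; "tcp_rot": TCP orientation; "contact_force": force on the tool from outside, world axes, zero at the start; "wrist_torque": the same for the moment, N m; "opening": opening from 0.0 (shut) to 1.0 (fully open); "finger_force": force on a finger pad.
Only numpy, scipy, OpenCV 4.12 (cv2) and the standard library are available. Lean on these libraries where they do the work, as an engineer would, in place of code of your own. Each camera call takes 0.05 s, during which the arm holds its last target. There are 200 camera calls.

## Task

Take the tea cup that was left in the snack carousel and stand it upright on the empty wooden coaster. Then put every small cake box that is lying about into the carousel, one to a pocket, flat and square on the pocket floor: the first into the pocket the cup was in, and each next one after turning the turret clockwise one click, and after the last box turn it one click more, so that the next empty pocket is left waiting at the slot. Do not tip the cup over, and leave the other things where they are.

Things in the scene. Friction and masses are not known exactly. Their poses are not given: they have to be found in the camera images.
- carousel: Fixed red-gold snack carousel: housing 280 mm square, 24 mm high, with a round turret. Origin: centre of underside, on the turret axis; x, y along its sides. A clear fixed cover (69 to 73 mm above the table) lies over the turret but for a slot 130 mm wide, from the -x edge (robot side) to 65 mm past the axis. Only the pocket on the -x side can be loaded; seated boxes clear the cover by 7 mm.
- gap (a point): Loading place in the slot: point on the pocket-floor level, 85 mm from the turret's axis on the housing's -x side, 36 mm above the table. The pocket that is indexed here is centred on it.
- turret (a joint): Angle of the turret, rad; 0 at the start; grows as the turret is turned clockwise seen from above. Clicks into a sprung detent every 60 degrees: 0, 1.047, 2.094, 3.142, 4.189; end stops at -0.12 and 4.31. Stays in its detent by itself; needs about 0.15 N m to turn.
- grip_bar (a point): Gold grip bar on the turret axis, for turning it, in the slot, reached from above: 56 mm long, 14 mm thick, from 52 to 82 mm above the table; this point is on the axis, 72 mm above the table. The bar lies along the x axis of this frame, which turns with the turret (at angle 0, the carousel x).
- pocket0 (a point): Pocket 0 of the turret: rectangular, 66 mm (its x axis, radial) x 46 mm (y) inside, rim wall 4 mm thick and 9 mm high, floor 36 mm above the table. Origin: centre of the floor, 85 mm from the axis. It is at the slot when the turret's angle is 0.000.
- pocket1 (a point): Pocket 1 of the turret: rectangular, 66 mm (its x axis, radial) x 46 mm (y) inside, rim wall 4 mm thick and 9 mm high, floor 36 mm above the table. Origin: centre of the floor, 85 mm from the axis. It is at the slot when the turret's angle is 1.047.
- pocket2 (a point): Pocket 2 of the turret: rectangular, 66 mm (its x axis, radial) x 46 mm (y) inside, rim wall 4 mm thick and 9 mm high, floor 36 mm above the table. Origin: centre of the floor, 85 mm from the axis. It is at the slot when the turret's angle is 2.094.
- pocket3 (a point): Pocket 3 of the turret: rectangular, 66 mm (its x axis, radial) x 46 mm (y) inside, rim wall 4 mm thick and 9 mm high, floor 36 mm above the table. Origin: centre of the floor, 85 mm from the axis. It is at the slot when the turret's angle is 3.142.
- pocket4 (a point): Pocket 4 of the turret: rectangular, 66 mm (its x axis, radial) x 46 mm (y) inside, rim wall 4 mm thick and 9 mm high, floor 36 mm above the table. Origin: centre of the floor, 85 mm from the axis. It is at the slot when the turret's angle is 4.189.
- cup: Small white porcelain cup without handle, 53 mm across at the rim, foot 36 mm across, 50 mm high, wall 3.5 mm, almost straight-sided over its upper half. Origin: centre of its underside, z to the mouth. At the start it stands in pocket 0 and sticks up above the cover, so the turret cannot turn.
- coaster: Fixed round wooden coaster, 84 mm across, 6 mm thick, empty at the start. Origin: centre of its underside.
- box0: Small flat carton of mung-bean cakes, 60 mm (x) x 40 mm (y) x 26 mm high, closed and stiff, lying flat at the start. Origin: centre of its underside. All boxes are alike; it may be absent (None from the start).
- box1: Small flat carton of mung-bean cakes, 60 mm (x) x 40 mm (y) x 26 mm high, closed and stiff, lying flat at the start. Origin: centre of its underside. All boxes are alike; it may be absent (None from the start).
- box2: Small flat carton of mung-bean cakes, 60 mm (x) x 40 mm (y) x 26 mm high, closed and stiff, lying flat at the start. Origin: centre of its underside. All boxes are alike; it may be absent (None from the start).
- box3: Small flat carton of mung-bean cakes, 60 mm (x) x 40 mm (y) x 26 mm high, closed and stiff, lying flat at the start. Origin: centre of its underside. All boxes are alike; it may be absent (None from the start).
- teapot: White porcelain teapot, bystander, body 116 mm across, 110 mm high, spout reaching 100 mm from its middle. Origin: centre of its underside.
- cup2: A second cup like the first, bystander. Origin: centre of its underside.
- lighter: Silver lighter lying down, bystander, 78 x 24 x 12 mm, length along x. Origin: underside, near its middle.
- remote: Black remote control, bystander, 170 x 45 x 18 mm, length along x. Origin: centre of its underside.
- tea_carton: Green tea carton standing, bystander, 55 x 100 x 75 mm. Origin: centre of its underside.
Not all that is in view belongs to the job. What is shaped like the box1 but black is not meant.

How it is judged:
On the way, in this order (a step that is already met when the one before it is completed fails the run):
1. the cup stands on the coaster, let go, with the turret still at its first position (horizontal distance between cup and coaster below 0.02 m and z of cup in the frame of coaster between 0.002 and 0.01 m and angle between cup's own z axis and vertical below 0.1 rad and linear speed of cup below 0.03 m/s and contact force between the fingers and cup below 0.05 N and value of joint turret between -0.08 and 0.08 rad), for 0.2 s.
2. a box is seated in pocket 0 at the slot and let go (((horizontal distance between box0 and pocket0 below 0.007 m and z of box0 in the frame of pocket0 between -0.003 and 0.003 m and angle between box0's own z axis and vertical below 0.07 rad and angle between the x axis of box0 and the x axis of pocket0, either way round below 0.2 rad and contact force between the fingers and box0 below 0.05 N) or (horizontal distance between box1 and pocket0 below 0.007 m and z of box1 in the frame of pocket0 between -0.003 and 0.003 m and angle between box1's own z axis and vertical below 0.07 rad and angle between the x axis of box1 and the x axis of pocket0, either way round below 0.2 rad and contact force between the fingers and box1 below 0.05 N) or (horizontal distance between box2 and pocket0 below 0.007 m and z of box2 in the frame of pocket0 between -0.003 and 0.003 m and angle between box2's own z axis and vertical below 0.07 rad and angle between the x axis of box2 and the x axis of pocket0, either way round below 0.2 rad and contact force between the fingers and box2 below 0.05 N) or (horizontal distance between box3 and pocket0 below 0.007 m and z of box3 in the frame of pocket0 between -0.003 and 0.003 m and angle between box3's own z axis and vertical below 0.07 rad and angle between the x axis of box3 and the x axis of pocket0, either way round below 0.2 rad and contact force between the fingers and box3 below 0.05 N)) and value of joint turret between -0.08 and 0.08 rad), for 0.2 s.
3. the turret has been turned one click with a box in pocket 0 (((horizontal distance between box0 and pocket0 below 0.007 m and z of box0 in the frame of pocket0 between -0.003 and 0.003 m and angle between box0's own z axis and vertical below 0.07 rad and angle between the x axis of box0 and the x axis of pocket0, either way round below 0.2 rad and contact force between the fingers and box0 below 0.05 N) or (horizontal distance between box1 and pocket0 below 0.007 m and z of box1 in the frame of pocket0 between -0.003 and 0.003 m and angle between box1's own z axis and vertical below 0.07 rad and angle between the x axis of box1 and the x axis of pocket0, either way round below 0.2 rad and contact force between the fingers and box1 below 0.05 N) or (horizontal distance between box2 and pocket0 below 0.007 m and z of box2 in the frame of pocket0 between -0.003 and 0.003 m and angle between box2's own z axis and vertical below 0.07 rad and angle between the x axis of box2 and the x axis of pocket0, either way round below 0.2 rad and contact force between the fingers and box2 below 0.05 N) or (horizontal distance between box3 and pocket0 below 0.007 m and z of box3 in the frame of pocket0 between -0.003 and 0.003 m and angle between box3's own z axis and vertical below 0.07 rad and angle between the x axis of box3 and the x axis of pocket0, either way round below 0.2 rad and contact force between the fingers and box3 below 0.05 N)) and value of joint turret between 0.967198 and 1.1272 rad), for 0.2 s.
4. a box is seated in pocket 1 at the slot and let go (((horizontal distance between box0 and pocket1 below 0.007 m and z of box0 in the frame of pocket1 between -0.003 and 0.003 m and angle between box0's own z axis and vertical below 0.07 rad and angle between the x axis of box0 and the x axis of pocket1, either way round below 0.2 rad and contact force between the fingers and box0 below 0.05 N) or (horizontal distance between box1 and pocket1 below 0.007 m and z of box1 in the frame of pocket1 between -0.003 and 0.003 m and angle between box1's own z axis and vertical below 0.07 rad and angle between the x axis of box1 and the x axis of pocket1, either way round below 0.2 rad and contact force between the fingers and box1 below 0.05 N) or (horizontal distance between box2 and pocket1 below 0.007 m and z of box2 in the frame of pocket1 between -0.003 and 0.003 m and angle between box2's own z axis and vertical below 0.07 rad and angle between the x axis of box2 and the x axis of pocket1, either way round below 0.2 rad and contact force between the fingers and box2 below 0.05 N) or (horizontal distance between box3 and pocket1 below 0.007 m and z of box3 in the frame of pocket1 between -0.003 and 0.003 m and angle between box3's own z axis and vertical below 0.07 rad and angle between the x axis of box3 and the x axis of pocket1, either way round below 0.2 rad and contact force between the fingers and box3 below 0.05 N)) and value of joint turret between 0.967198 and 1.1272 rad), for 0.2 s.
5. the turret has been turned a second click with boxes in pockets 0 and 1 (((horizontal distance between box0 and pocket0 below 0.007 m and z of box0 in the frame of pocket0 between -0.003 and 0.003 m and angle between box0's own z axis and vertical below 0.07 rad and angle between the x axis of box0 and the x axis of pocket0, either way round below 0.2 rad and contact force between the fingers and box0 below 0.05 N) or (horizontal distance between box1 and pocket0 below 0.007 m and z of box1 in the frame of pocket0 between -0.003 and 0.003 m and angle between box1's own z axis and vertical below 0.07 rad and angle between the x axis of box1 and the x axis of pocket0, either way round below 0.2 rad and contact force between the fingers and box1 below 0.05 N) or (horizontal distance between box2 and pocket0 below 0.007 m and z of box2 in the frame of pocket0 between -0.003 and 0.003 m and angle between box2's own z axis and vertical below 0.07 rad and angle between the x axis of box2 and the x axis of pocket0, either way round below 0.2 rad and contact force between the fingers and box2 below 0.05 N) or (horizontal distance between box3 and pocket0 below 0.007 m and z of box3 in the frame of pocket0 between -0.003 and 0.003 m and angle between box3's own z axis and vertical below 0.07 rad and angle between the x axis of box3 and the x axis of pocket0, either way round below 0.2 rad and contact force between the fingers and box3 below 0.05 N)) and ((horizontal distance between box0 and pocket1 below 0.007 m and z of box0 in the frame of pocket1 between -0.003 and 0.003 m and angle between box0's own z axis and vertical below 0.07 rad and angle between the x axis of box0 and the x axis of pocket1, either way round below 0.2 rad and contact force between the fingers and box0 below 0.05 N) or (horizontal distance between box1 and pocket1 below 0.007 m and z of box1 in the frame of pocket1 between -0.003 and 0.003 m and angle between box1's own z axis and vertical below 0.07 rad and angle between the x axis of box1 and the x axis of pocket1, either way round below 0.2 rad and contact force between the fingers and box1 below 0.05 N) or (horizontal distance between box2 and pocket1 below 0.007 m and z of box2 in the frame of pocket1 between -0.003 and 0.003 m and angle between box2's own z axis and vertical below 0.07 rad and angle between the x axis of box2 and the x axis of pocket1, either way round below 0.2 rad and contact force between the fingers and box2 below 0.05 N) or (horizontal distance between box3 and pocket1 below 0.007 m and z of box3 in the frame of pocket1 between -0.003 and 0.003 m and angle between box3's own z axis and vertical below 0.07 rad and angle between the x axis of box3 and the x axis of pocket1, either way round below 0.2 rad and contact force between the fingers and box3 below 0.05 N)) and value of joint turret between 2.0144 and 2.1744 rad), for 0.2 s.
6. a box is seated in pocket 2 at the slot and let go (((horizontal distance between box0 and pocket2 below 0.007 m and z of box0 in the frame of pocket2 between -0.003 and 0.003 m and angle between box0's own z axis and vertical below 0.07 rad and angle between the x axis of box0 and the x axis of pocket2, either way round below 0.2 rad and contact force between the fingers and box0 below 0.05 N) or (horizontal distance between box1 and pocket2 below 0.007 m and z of box1 in the frame of pocket2 between -0.003 and 0.003 m and angle between box1's own z axis and vertical below 0.07 rad and angle between the x axis of box1 and the x axis of pocket2, either way round below 0.2 rad and contact force between the fingers and box1 below 0.05 N) or (horizontal distance between box2 and pocket2 below 0.007 m and z of box2 in the frame of pocket2 between -0.003 and 0.003 m and angle between box2's own z axis and vertical below 0.07 rad and angle between the x axis of box2 and the x axis of pocket2, either way round below 0.2 rad and contact force between the fingers and box2 below 0.05 N) or (horizontal distance between box3 and pocket2 below 0.007 m and z of box3 in the frame of pocket2 between -0.003 and 0.003 m and angle between box3's own z axis and vertical below 0.07 rad and angle between the x axis of box3 and the x axis of pocket2, either way round below 0.2 rad and contact force between the fingers and box3 below 0.05 N)) and value of joint turret between 2.0144 and 2.1744 rad), for 0.2 s.
7. the turret has been turned a third click with a box in pocket 2 (((horizontal distance between box0 and pocket2 below 0.007 m and z of box0 in the frame of pocket2 between -0.003 and 0.003 m and angle between box0's own z axis and vertical below 0.07 rad and angle between the x axis of box0 and the x axis of pocket2, either way round below 0.2 rad and contact force between the fingers and box0 below 0.05 N) or (horizontal distance between box1 and pocket2 below 0.007 m and z of box1 in the frame of pocket2 between -0.003 and 0.003 m and angle between box1's own z axis and vertical below 0.07 rad and angle between the x axis of box1 and the x axis of pocket2, either way round below 0.2 rad and contact force between the fingers and box1 below 0.05 N) or (horizontal distance between box2 and pocket2 below 0.007 m and z of box2 in the frame of pocket2 between -0.003 and 0.003 m and angle between box2's own z axis and vertical below 0.07 rad and angle between the x axis of box2 and the x axis of pocket2, either way round below 0.2 rad and contact force between the fingers and box2 below 0.05 N) or (horizontal distance between box3 and pocket2 below 0.007 m and z of box3 in the frame of pocket2 between -0.003 and 0.003 m and angle between box3's own z axis and vertical below 0.07 rad and angle between the x axis of box3 and the x axis of pocket2, either way round below 0.2 rad and contact force between the fingers and box3 below 0.05 N)) and value of joint turret between 3.06159 and 3.22159 rad), for 0.2 s.
At the end, for the whole second after the job is handed in: Cup upright on the coaster (within 20 mm of its centre); boxes fill the pockets from 0 on, one each, flat and square (7 mm off centre, 3 mm high, 0.07 rad tilt, 0.2 rad yaw at most); turret at rest within 0.08 rad of the detent that brings the first empty pocket to the slot (horizontal distance between cup and coaster below 0.02 m and z of cup in the frame of coaster between 0.002 and 0.01 m and angle between cup's own z axis and vertical below 0.1 rad and linear speed of each of cup, box0, box1, box2, box3 below 0.03 m/s and ((horizontal distance between box0 and pocket0 below 0.007 m and z of box0 in the frame of pocket0 between -0.003 and 0.003 m and angle between box0's own z axis and vertical below 0.07 rad and angle between the x axis of box0 and the x axis of pocket0, either way round below 0.2 rad) or (horizontal distance between box0 and pocket1 below 0.007 m and z of box0 in the frame of pocket1 between -0.003 and 0.003 m and angle between box0's own z axis and vertical below 0.07 rad and angle between the x axis of box0 and the x axis of pocket1, either way round below 0.2 rad) or (horizontal distance between box0 and pocket2 below 0.007 m and z of box0 in the frame of pocket2 between -0.003 and 0.003 m and angle between box0's own z axis and vertical below 0.07 rad and angle between the x axis of box0 and the x axis of pocket2, either way round below 0.2 rad) or (horizontal distance between box0 and pocket3 below 0.007 m and z of box0 in the frame of pocket3 between -0.003 and 0.003 m and angle between box0's own z axis and vertical below 0.07 rad and angle between the x axis of box0 and the x axis of pocket3, either way round below 0.2 rad)) and ((horizontal distance between box1 and pocket0 below 0.007 m and z of box1 in the frame of pocket0 between -0.003 and 0.003 m and angle between box1's own z axis and vertical below 0.07 rad and angle between the x axis of box1 and the x axis of pocket0, either way round below 0.2 rad) or (horizontal distance between box1 and pocket1 below 0.007 m and z of box1 in the frame of pocket1 between -0.003 and 0.003 m and angle between box1's own z axis and vertical below 0.07 rad and angle between the x axis of box1 and the x axis of pocket1, either way round below 0.2 rad) or (horizontal distance between box1 and pocket2 below 0.007 m and z of box1 in the frame of pocket2 between -0.003 and 0.003 m and angle between box1's own z axis and vertical below 0.07 rad and angle between the x axis of box1 and the x axis of pocket2, either way round below 0.2 rad) or (horizontal distance between box1 and pocket3 below 0.007 m and z of box1 in the frame of pocket3 between -0.003 and 0.003 m and angle between box1's own z axis and vertical below 0.07 rad and angle between the x axis of box1 and the x axis of pocket3, either way round below 0.2 rad)) and ((horizontal distance between box2 and pocket0 below 0.007 m and z of box2 in the frame of pocket0 between -0.003 and 0.003 m and angle between box2's own z axis and vertical below 0.07 rad and angle between the x axis of box2 and the x axis of pocket0, either way round below 0.2 rad) or (horizontal distance between box2 and pocket1 below 0.007 m and z of box2 in the frame of pocket1 between -0.003 and 0.003 m and angle between box2's own z axis and vertical below 0.07 rad and angle between the x axis of box2 and the x axis of pocket1, either way round below 0.2 rad) or (horizontal distance between box2 and pocket2 below 0.007 m and z of box2 in the frame of pocket2 between -0.003 and 0.003 m and angle between box2's own z axis and vertical below 0.07 rad and angle between the x axis of box2 and the x axis of pocket2, either way round below 0.2 rad) or (horizontal distance between box2 and pocket3 below 0.007 m and z of box2 in the frame of pocket3 between -0.003 and 0.003 m and angle between box2's own z axis and vertical below 0.07 rad and angle between the x axis of box2 and the x axis of pocket3, either way round below 0.2 rad)) and ((horizontal distance between box3 and pocket0 below 0.007 m and z of box3 in the frame of pocket0 between -0.003 and 0.003 m and angle between box3's own z axis and vertical below 0.07 rad and angle between the x axis of box3 and the x axis of pocket0, either way round below 0.2 rad) or (horizontal distance between box3 and pocket1 below 0.007 m and z of box3 in the frame of pocket1 between -0.003 and 0.003 m and angle between box3's own z axis and vertical below 0.07 rad and angle between the x axis of box3 and the x axis of pocket1, either way round below 0.2 rad) or (horizontal distance between box3 and pocket2 below 0.007 m and z of box3 in the frame of pocket2 between -0.003 and 0.003 m and angle between box3's own z axis and vertical below 0.07 rad and angle between the x axis of box3 and the x axis of pocket2, either way round below 0.2 rad) or (horizontal distance between box3 and pocket3 below 0.007 m and z of box3 in the frame of pocket3 between -0.003 and 0.003 m and angle between box3's own z axis and vertical below 0.07 rad and angle between the x axis of box3 and the x axis of pocket3, either way round below 0.2 rad)) and ((horizontal distance between box0 and pocket0 below 0.007 m and z of box0 in the frame of pocket0 between -0.003 and 0.003 m and angle between box0's own z axis and vertical below 0.07 rad and angle between the x axis of box0 and the x axis of pocket0, either way round below 0.2 rad and contact force between the fingers and box0 below 0.05 N) or (horizontal distance between box1 and pocket0 below 0.007 m and z of box1 in the frame of pocket0 between -0.003 and 0.003 m and angle between box1's own z axis and vertical below 0.07 rad and angle between the x axis of box1 and the x axis of pocket0, either way round below 0.2 rad and contact force between the fingers and box1 below 0.05 N) or (horizontal distance between box2 and pocket0 below 0.007 m and z of box2 in the frame of pocket0 between -0.003 and 0.003 m and angle between box2's own z axis and vertical below 0.07 rad and angle between the x axis of box2 and the x axis of pocket0, either way round below 0.2 rad and contact force between the fingers and box2 below 0.05 N) or (horizontal distance between box3 and pocket0 below 0.007 m and z of box3 in the frame of pocket0 between -0.003 and 0.003 m and angle between box3's own z axis and vertical below 0.07 rad and angle between the x axis of box3 and the x axis of pocket0, either way round below 0.2 rad and contact force between the fingers and box3 below 0.05 N)) and ((horizontal distance between box0 and pocket1 below 0.007 m and z of box0 in the frame of pocket1 between -0.003 and 0.003 m and angle between box0's own z axis and vertical below 0.07 rad and angle between the x axis of box0 and the x axis of pocket1, either way round below 0.2 rad and contact force between the fingers and box0 below 0.05 N) or (horizontal distance between box1 and pocket1 below 0.007 m and z of box1 in the frame of pocket1 between -0.003 and 0.003 m and angle between box1's own z axis and vertical below 0.07 rad and angle between the x axis of box1 and the x axis of pocket1, either way round below 0.2 rad and contact force between the fingers and box1 below 0.05 N) or (horizontal distance between box2 and pocket1 below 0.007 m and z of box2 in the frame of pocket1 between -0.003 and 0.003 m and angle between box2's own z axis and vertical below 0.07 rad and angle between the x axis of box2 and the x axis of pocket1, either way round below 0.2 rad and contact force between the fingers and box2 below 0.05 N) or (horizontal distance between box3 and pocket1 below 0.007 m and z of box3 in the frame of pocket1 between -0.003 and 0.003 m and angle between box3's own z axis and vertical below 0.07 rad and angle between the x axis of box3 and the x axis of pocket1, either way round below 0.2 rad and contact force between the fingers and box3 below 0.05 N)) and ((horizontal distance between box0 and pocket2 below 0.007 m and z of box0 in the frame of pocket2 between -0.003 and 0.003 m and angle between box0's own z axis and vertical below 0.07 rad and angle between the x axis of box0 and the x axis of pocket2, either way round below 0.2 rad and contact force between the fingers and box0 below 0.05 N) or (horizontal distance between box1 and pocket2 below 0.007 m and z of box1 in the frame of pocket2 between -0.003 and 0.003 m and angle between box1's own z axis and vertical below 0.07 rad and angle between the x axis of box1 and the x axis of pocket2, either way round below 0.2 rad and contact force between the fingers and box1 below 0.05 N) or (horizontal distance between box2 and pocket2 below 0.007 m and z of box2 in the frame of pocket2 between -0.003 and 0.003 m and angle between box2's own z axis and vertical below 0.07 rad and angle between the x axis of box2 and the x axis of pocket2, either way round below 0.2 rad and contact force between the fingers and box2 below 0.05 N) or (horizontal distance between box3 and pocket2 below 0.007 m and z of box3 in the frame of pocket2 between -0.003 and 0.003 m and angle between box3's own z axis and vertical below 0.07 rad and angle between the x axis of box3 and the x axis of pocket2, either way round below 0.2 rad and contact force between the fingers and box3 below 0.05 N)) and velocity of joint turret between -0.05 and 0.05 rad/s and ((value of joint turret between 3.06159 and 3.22159 rad and horizontal distance between each of box0, box1, box2, box3 and pocket3 above 0.05 m) or (value of joint turret between 4.10879 and 4.26879 rad and ((horizontal distance between box0 and pocket3 below 0.007 m and z of box0 in the frame of pocket3 between -0.003 and 0.003 m and angle between box0's own z axis and vertical below 0.07 rad and angle between the x axis of box0 and the x axis of pocket3, either way round below 0.2 rad and contact force between the fingers and box0 below 0.05 N) or (horizontal distance between box1 and pocket3 below 0.007 m and z of box1 in the frame of pocket3 between -0.003 and 0.003 m and angle between box1's own z axis and vertical below 0.07 rad and angle between the x axis of box1 and the x axis of pocket3, either way round below 0.2 rad and contact force between the fingers and box1 below 0.05 N) or (horizontal distance between box2 and pocket3 below 0.007 m and z of box2 in the frame of pocket3 between -0.003 and 0.003 m and angle between box2's own z axis and vertical below 0.07 rad and angle between the x axis of box2 and the x axis of pocket3, either way round below 0.2 rad and contact force between the fingers and box2 below 0.05 N) or (horizontal distance between box3 and pocket3 below 0.007 m and z of box3 in the frame of pocket3 between -0.003 and 0.003 m and angle between box3's own z axis and vertical below 0.07 rad and angle between the x axis of box3 and the x axis of pocket3, either way round below 0.2 rad and contact force between the fingers and box3 below 0.05 N))))); the robot touches nothing.
It fails at once if the cup is tipped over (angle between cup's own z axis and vertical above 0.9 rad).
It fails at once if a bystander is pushed more than 30 mm or tipped over (distance of any of teapot, cup2, lighter, remote, tea_carton from where it was at the start of the episode above 0.03 m or angle between any of teapot, cup2, lighter, remote, tea_carton's own z axis and vertical above 0.6 rad).
Of box0, box1, box2, box3 only 3 to 4 are there at a start; the rules pass over those that are not, and their reading is None.
At some moment in a run one of box0, box1, box2, box3 may be knocked a few centimetres aside while the robot is not near it.
It also fails if it takes over 210 s, if anything falls off the work surface, if the arm or the gripper's body presses on something with over 40 N, if the wrist force passes 120 N, or if a joint passes its speed limit or range.

## Working session

There is one attempt and no reset: what is moved stays moved. The work goes in short steps, Python scripts to look and compute and a tool call to move; the robot and the scene stay as the last step left them, time stands still between calls to the robot, and variables do not carry over. Pictures are saved under pics/ and viewed, at most 14 in all, crops included, and the job is handed in when it is done.

Besides the shell and the picture viewer there is one more tool, called as a command line: name --argument value ..., lists and objects as JSON in quotes. move_arm: Moves the arm, as the interface text tells. Its arguments: {"type":"object","properties":{"plan":{"type":"array"},"force":{"type":"number"}},"required":["plan"]}

```bash
ls; mkdir -p pics; python3 - <<'E'
from plant import ctrl
import cv2,numpy as np
np.set_printoptions(precision=4,suppress=True)
print(ctrl.get_state())
for n in ("scene","top","wrist"):
    im=ctrl.read_camera(n); cv2.imwrite(f"pics/{n}0.png",im[:,:,::-1]); print(n,ctrl.camera_model(n))
E
```

```text
pics
{'time': 0.0, 'qpos': array([-1.489 ,  0.2872,  1.5782,  0.    ,  1.2786, -0.15  ]), 'dq': array([ 0.0007,  0.0007, -0.0015, -0.0011,  0.0015,  0.0017]), 'joint_efforts': array([ -0.    , -40.5987, -29.2625,  -0.0002,   0.0058,  -0.    ]), 'eef_pos': array([ 0.155 , -0.6563,  0.2299]), 'tcp_rot': array([ 0.9933,  0.1156,  0.0001, -0.0012]), 'contact_force': array([0.225 , 0.1279, 0.0205]), 'wrist_torque': array([-0.0044,  0.0222, -0.0123]), 'finger_force': 0.0, 'opening': 0.9967392673442852}
scene {'intrinsics': array([[572.2741,   0.    , 325.1834],
       [  0.    , 572.2741, 234.8465],
       [  0.    ,   0.    ,   1.    ]]), 'cam_to_world': array([[ 0.2782, -0.8068,  0.5212,  1.2868],
       [ 0.9604,  0.2272, -0.161 , -0.2516],
       [ 0.0115,  0.5453,  0.8381,  1.2915],
       [ 0.    ,  0.    ,  0.    ,  1.    ]])}
top {'intrinsics': array([[582.4174,   0.    , 323.2326],
       [  0.    , 582.4174, 248.9209],
       [  0.    ,   0.    ,   1.    ]]), 'cam_to_world': array([[ 0.0145,  0.9828, -0.1844,  0.3161],
       [-0.9998,  0.017 ,  0.0123,  0.0142],
       [ 0.0152,  0.1841,  0.9828,  1.2933],
       [ 0.    ,  0.    ,  0.    ,  1.    ]])}
wrist {'intrinsics': array([[371.6483,   0.    , 320.2385],
       [  0.    , 371.6483, 240.1933],
       [  0.    ,   0.    ,   1.    ]]), 'tool_from_camera': array([[-0.0001,  0.9486,  0.3166,  0.0821],
       [ 1.    , -0.    ,  0.0004,  0.0001],
       [ 0.0004,  0.3166, -0.9486, -0.1434],
       [ 0.    ,  0.    ,  0.    ,  1.    ]])}
```

View pics/top0.png

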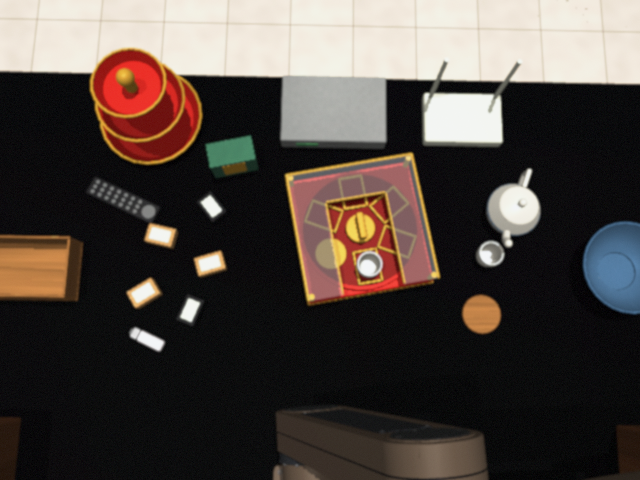

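View pics/scene0.png

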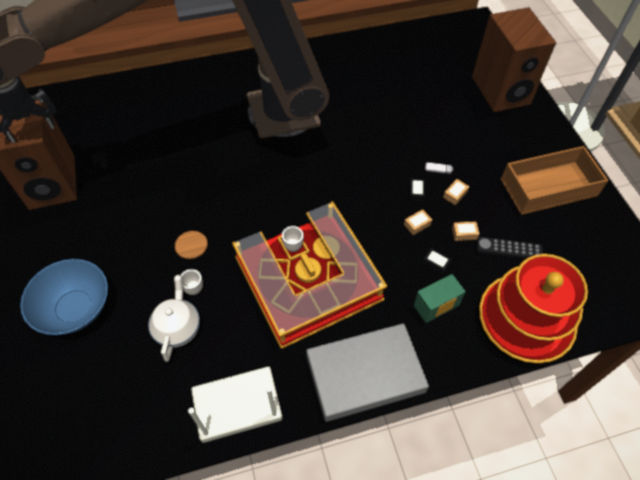

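The candidates, as top-view pixels:
- **Cup:** the target cup is inside the carousel at (369,264). cup2, at (490,253) next to the teapot, is a bystander.
- **Boxes:** three orange-sided boxes at (161,235), (210,263) and (144,292). The black look-alikes at (210,206) and (190,310) don't count, and (148,340) is the lighter.
- **Coaster:** (481,314).

The scene view shows the same three orange boxes at (418,222), (457,191) and (466,231).

```bash
cat > h.py <<'E'
import cv2,numpy as np
from scipy.spatial.transform import Rotation as R
from plant import ctrl
np.set_printoptions(precision=4,suppress=True)
M={n:ctrl.camera_model(n) for n in("scene","top","wrist")}
def ray(n,uv,pose=None):
    """origin, unit direction in world; pose=(eef_pos,tcp_rot) for wrist"""
    K=M[n]["intrinsics"]; x=(uv[0]-K[0,2])/K[0,0]; y=(uv[1]-K[1,2])/K[1,1]
    if n=="wrist":
        t=np.hypot(x,y); s=np.sin(t)/max(t,1e-9); d=np.array([x*s,-y*s,-np.cos(t)])
        T=np.eye(4);T[:3,:3]=R.from_quat(pose[1]).as_matrix();T[:3,3]=pose[0];T=T@M[n]["tool_from_camera"]
    else: d=np.array([x,-y,-1]);T=M[n]["cam_to_world"]
    d=T[:3,:3]@d; return T[:3,3],d/np.linalg.norm(d)
def plane(n,uv,z,pose=None):
    o,d=ray(n,uv,pose); return o+d*(z-o[2])/d[2]
def tri(*rays):
    A=np.zeros((3,3));b=np.zeros(3)
    for o,d in rays: P=np.eye(3)-np.outer(d,d);A+=P;b+=P@o
    p=np.linalg.solve(A,b); return p,max(np.linalg.norm((np.eye(3)-np.outer(d,d))@(p-o)) for o,d in rays)
def pix(n,p):
    T=np.linalg.inv(M[n]["cam_to_world"]);c=T[:3,:3]@p+T[:3,3];K=M[n]["intrinsics"]
    return np.array([K[0,0]*c[0]/-c[2]+K[0,2],K[1,1]*-c[1]/-c[2]+K[1,2]])
def comps(mask,lo,hi):
    n,l,s,c=cv2.connectedComponentsWithStats(mask.astype(np.uint8))
    return [(c[i],s[i],l==i) for i in range(1,n) if lo<=s[i,4]<=hi]
def grab(n,name=None):
    s=ctrl.get_state(); im=ctrl.read_camera(n)
    if name: cv2.imwrite(f"pics/{name}.png",im[:,:,::-1])
    return im,(s["eef_pos"],s["tcp_rot"])
E
python3 - <<'E'
from h import *
for n in("top","scene"):
    im=cv2.imread(f"pics/{n}0.png");hsv=cv2.cvtColor(im,cv2.COLOR_BGR2HSV)
    print(n)
    w=(hsv[...,1]<60)&(hsv[...,2]>150)
    for c,s,_ in comps(w,60,3500): print(" white",c,s)
    o=(hsv[...,0]>5)&(hsv[...,0]<28)&(hsv[...,1]>70)&(hsv[...,2]>90)
    for c,s,_ in comps(o,40,2500): print(" orange",c,s)
t=cv2.imread("pics/top0.png");s=cv2.imread("pics/scene0.png")
f=lambda a:cv2.resize(a,(400,480),interpolation=cv2.INTER_CUBIC)
a=cv2.resize(t[145:310,280:445],(495,495),interpolation=cv2.INTER_CUBIC)
b=cv2.resize(t[195:355,120:235],(300,417),interpolation=cv2.INTER_CUBIC)
o=np.zeros((495,795,3),np.uint8);o[:,:495]=a;o[:417,495:]=b
cv2.imwrite("pics/crop1.png",o)
a=cv2.resize(s[195:350,225:395],(510,465),interpolation=cv2.INTER_CUBIC);cv2.imwrite("pics/crop2.png",a)
E
```

```text
top
 white [514.1978 208.0871] [ 489  169   51   78 2159]
 white [210.9804 205.9216] [201 196  21  21 255]
 white [159.629  234.5202] [149 227  22  16 248]
 white [488.6572 254.477 ] [479 241  25  25 283]
 white [368.6173 264.7901] [357 251  26  26 405]
 white [209.2913 262.6811] [199 255  22  16 254]
 white [142.6046 292.2738] [132 283  23  20 263]
 white [189.6511 309.6331] [180 298  20  24 278]
 white [147.1243 338.9351] [131 328  33  23 370]
 orange [125.3166  77.9408] [115  67  23  27 338]
 orange [358.1857 218.9665] [ 285  152  155  153 2062]
 orange [360.0013 227.414 ] [345 211  31  33 785]
 orange [160.2599 235.0734] [144 223  33  25 327]
 orange [209.6394 263.2545] [194 250  32  27 330]
 orange [143.3786 292.7139] [126 278  35  30 346]
 orange [481.1818 313.8443] [ 462  295   39   39 1188]
 orange [456.669  458.2332] [ 434  441   43   36 1145]
 orange [415.5085 460.2439] [401 444  33  34 820]
 orange [300.7121 473.7121] [292 467  20  13 198]
 orange [468.8913 478.2609] [456 476  22   4  46]
scene
 white [612.6781  66.8265] [599  51  27  30 438]
 white [567.8565 107.6651] [55
[... 535 characters left out ...]
   6.1496] [ 293    0  116   19 1136]
 orange [522.8497  28.2607] [ 492    8   64   42 1584]
 orange [14.3625 27.0938] [  9  16  14  20 160]
 orange [626.4789 121.8189] [607 102  33  52 806]
 orange [ 17.241  124.5181] [ 12 119  12  14  83]
 orange [ 29.7234 141.5319] [ 20 139  21   6  47]
 orange [553.4075 176.8099] [ 508  146  100   55 2309]
 orange [455.2542 191.7331] [444 179  25  25 236]
 orange [417.3813 221.9728] [405 209  27  25 257]
 orange [465.7355 230.9348] [453 221  27  19 276]
 orange [190.5865 244.2855] [175 231  32  28 711]
 orange [534.7396 309.7755] [ 479  253  109  110 2312]
 orange [552.9021 281.5321] [542 271  22  23 327]
 orange [445.9338 306.0147] [437 298  20  17 136]
```

View pics/crop1.png

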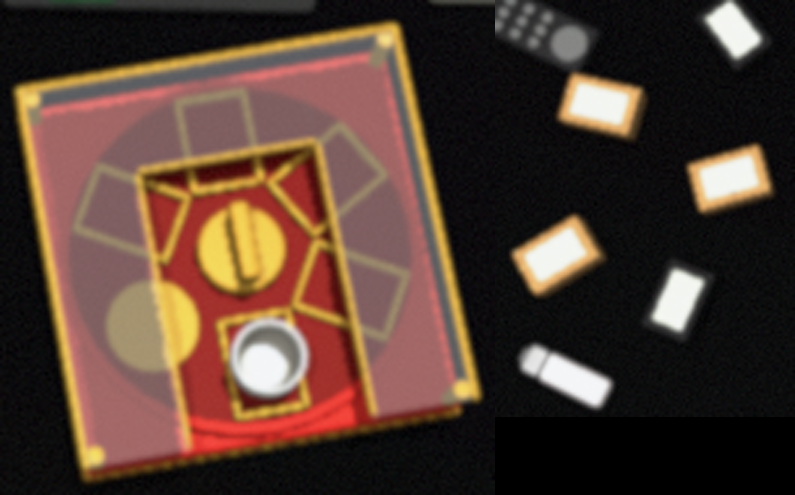

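View pics/crop2.png

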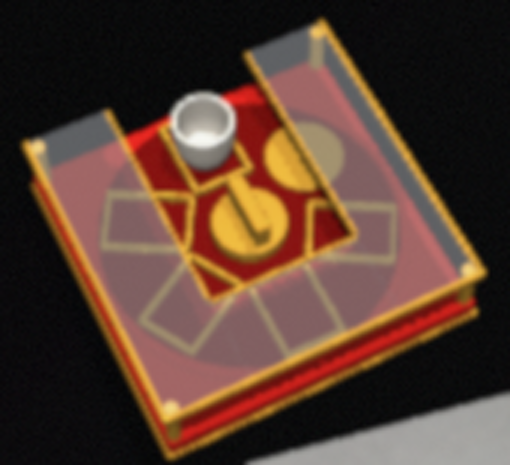

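crop1 shows the target cup, with its rim centred near (369,264), in the pocket at the open side of the slot. The grip bar is near (361,227) and lies along the slot. The three orange boxes are clearly distinct from the black ones. crop2 shows all four cover corners.

```bash
python3 - <<'E'
from h import *
T=lambda a,b:tri(ray("top",a),ray("scene",b))
cs=[]
for nm,a,b in [("TL",(286,175),(385.7,285)),("TR",(412.7,153.7),(281.7,332.3)),("BR",(439.3,277.7),(234,243.7)),("BL",(309,303),(332.3,202.3))]:
    p,e=T(a,b);cs.append(p);print(nm,p,e)
c=np.array(cs);print("car",c.mean(0),"yaw",np.arctan2(*( (c[0]+c[1]-c[2]-c[3])[[1,0]])),np.arctan2(*((c[0]+c[3]-c[1]-c[2])[[1,0]]))-np.pi/2)
for nm,a,b in [("A",(159.63,234.52),(465.96,227.88)),("B",(209.29,262.68),(418.17,219)),("C",(142.6,292.27),(456.55,188.76)),("coaster",(481.18,313.84),(190.59,244.29)),("cup",(368.6,263.8),(292.1,235.9)),("blk1",(211,205.9),(437.2,258.4)),("blk2",(189.65,309.6),(417.5,187))]:
    print(nm,*T(a,b))
im=cv2.imread("pics/top0.png");hsv=cv2.cvtColor(im,cv2.COLOR_BGR2HSV)
w=(hsv[...,1]<60)&(hsv[...,2]>150)
for ce,s,m in comps(w,240,290):
    p=np.array([plane("top",(x,y),.026)[:2] for y,x in zip(*np.nonzero(m))],np.float32)
    print(ce,cv2.minAreaRect(p*1000))
E
```

```text
TL [0.7074 0.0825 0.0738] 5.6943257571131104e-05
TR [ 0.7599 -0.1906  0.081 ] 0.003276998245341904
BR [ 0.4884 -0.247   0.0678] 0.001971696783997729
BL [0.4304 0.029  0.0659] 0.0018300516109409175
car [ 0.5965 -0.0815  0.0721] yaw 0.19780168559944747 0.19866235640861807
A [0.5799 0.3607 0.025 ] 0.0007710524716928437
B [0.5186 0.2477 0.0254] 0.0007170479712832855
C [0.4511 0.3891 0.0247] 0.0008262647642917672
coaster [ 0.4176 -0.355   0.0026] 0.0006875631171627981
cup [ 0.5133 -0.0986  0.0784] 0.0012710243540060848
blk1 [0.6474 0.2504 0.0252] 0.0008052613284263513
blk2 [0.4153 0.2856 0.0241] 0.0003056038763691016
[210.9804 205.9216] ((647.4611206054688, 251.067138671875), (45.907936096191406, 28.697830200195312), 39.03850555419922)
[159.629  234.5202] ((580.0570068359375, 361.12005615234375), (45.08609390258789, 27.32052230834961), 77.84983825683594)
[488.6572 254.477 ] ((550.3380126953125, -372.7513122558594), (53.177711486816406, 51.5732307434082), 27.072298049926758)
[209.2913 262.6811] ((518.624755859375, 248.52232360839844), (27.432140350341797, 45.39313507080078), 17.346969604492188)
[142.6046 292.2738] ((451.1768493652344, 389.6630554199219), (27.564821243286133, 44.916542053222656), 33.0295524597168)
[189.6511 309.6331] ((415.2037658691406, 285.5955810546875), (28.015594482421875, 45.916343688964844), 69.06271362304688)
```

move_arm --plan '[{"x":0.034,"y":-0.033},{"x":0.068,"y":-0.066},{"x":0.102,"y":-0.099},{"x":0.136,"y":-0.132},{"x":0.17,"y":-0.165}]'

```text
validation failed for argument at $.pl...
```

move_arm --plan '[{"x":0.034,"y":-0.033},{"x":0.068,"y":-0.066},{"x":0.102,"y":-0.099},{"x":0.136,"y":-0.132},{"x":0.17,"y":-0.165}]'

```text
validation failed for argument at $.pl...
```

move_arm --plan '[{"x":0.034,"y":-0.033},{"x":0.068,"y":-0.066},{"x":0.102,"y":-0.099},{"x":0.127,"y":-0.13,"yaw":0.034},{"x":0.127,"y":-0.13,"yaw":0.034}]'

```text
validation failed for argument at $.pl...
```

move_arm --plan '[{"x":0.034,"y":-0.033,"z":0,"yaw":0,"fingers":0},{"x":0.068,"y":-0.066,"z":0,"yaw":0,"fingers":0},{"x":0.102,"y":-0.099,"z":0,"yaw":0,"fingers":0},{"x":0.136,"y":-0.132,"z":0,"yaw":0,"fingers":0},{"x":0.17,"y":-0.165,"z":0,"yaw":0,"fingers":0}]'

```text
time: 0.65
eef_pos: [0.2832, -0.4554, 0.2309]
tcp_rot: [0.993, 0.115, 0.0, -0.0]
contact_force: [0.6, -0.8, 0.4]
opening: 0.994
finger_force: 0.0
```

move_arm --plan '[{"x":0.17,"y":-0.165,"z":0,"yaw":0,"fingers":0},{"x":0.17,"y":-0.165,"z":0,"yaw":0,"fingers":0},{"x":0.17,"y":-0.165,"z":0,"yaw":0,"fingers":0},{"x":0.17,"y":-0.165,"z":0,"yaw":0,"fingers":0},{"x":0.17,"y":-0.165,"z":0,"yaw":0,"fingers":0}]'

```text
time: 1.15
eef_pos: [0.411, -0.255, 0.2312]
tcp_rot: [0.993, 0.116, 0.0, -0.0]
contact_force: [-0.7, -0.7, 0.7]
opening: 0.998
finger_force: 0.0
```

move_arm --plan '[{"x":0.117,"y":-0.13,"z":0,"yaw":0.034,"fingers":0},{"x":0.117,"y":-0.13,"z":0,"yaw":0.034,"fingers":0},{"x":0.117,"y":-0.13,"z":0,"yaw":0.034,"fingers":0},{"x":0.117,"y":-0.13,"z":0,"yaw":0.034,"fingers":0},{"x":0.117,"y":-0.13,"z":0,"yaw":0.034,"fingers":0}]'

```text
time: 1.65
eef_pos: [0.4949, -0.1015, 0.231]
tcp_rot: [0.995, 0.101, -0.0, -0.0]
contact_force: [-1.0, 0.4, 0.2]
opening: 1.0
finger_force: 0.0
```

```bash
cat >> h.py <<'E'
def go(x,y,ang=None,z=None):
    """print shift in tool axes and yaw to reach world x,y (tool x at world angle ang)"""
    s=ctrl.get_state();Rm=R.from_quat(s["tcp_rot"]).as_matrix();p=s["eef_pos"]
    a=np.arctan2(Rm[1,0],Rm[0,0]);d=Rm.T@(np.array([x,y,p[2] if z is None else z])-p)
    print("pose",p,"ang %.4f"%a,"shift",d,"yaw",None if ang is None else round((a-ang+np.pi/2)%np.pi-np.pi/2,4), "q6 %.2f t %.1f"%(s["qpos"][5],s["time"]))
E
python3 - <<'E'
from h import *
import pickle
im,p=grab("wrist","w1"); pickle.dump(p,open("w1.pkl","wb"))
go(.5133,-.0984,.198)
E
```

```text
pose [ 0.4943 -0.103   0.231 ] ang 0.2012 shift [ 0.0195 -0.0007 -0.    ] yaw 0.0032 q6 0.96 t 1.7
```

View pics/w1.png

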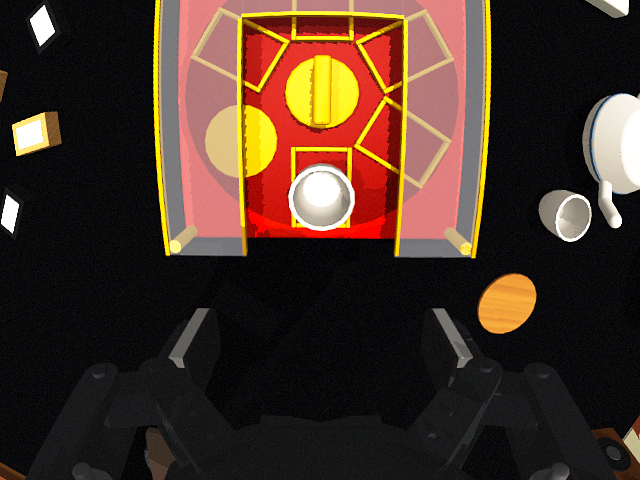

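The wrist view shows the cup rim at (322,197), the grip bar around (321,90), the slot edges at columns 243 and 400, and the pocket rim corners near (292,148), (351,148) and (292,226).

```bash
python3 - <<'E'
from h import *
import pickle
p=pickle.load(open("w1.pkl","rb"));im=cv2.imread("pics/w1.png");hsv=cv2.cvtColor(im,cv2.COLOR_BGR2HSV)
w=lambda u,z:plane("wrist",u,z,p)[:2]
m=(hsv[...,1]<70)&(hsv[...,2]>110)
for c,s,k in comps(m,1500,6000):
    if 250<c[0]<400 and c[1]<300:
        cn=max(cv2.findContours(k.astype(np.uint8),0,1)[0],key=cv2.contourArea)
        cn=cv2.convexHull(cn)[:,0].astype(float);print(s); q=np.array([w(u,.086) for u in cn],np.float32);print("cup rim",cv2.minEnclosingCircle(q))
y=(hsv[...,0]>20)&(hsv[...,0]<35)&(hsv[...,1]>150)&(hsv[...,2]>90); y[:, :280]=0;y[:,366:]=0;y[:50]=0;y[140:]=0
k=max(comps(y,500,9000),key=lambda t:t[1][4])[2]
q=np.array([w((a,b),.054) for b,a in zip(*np.nonzero(k))],np.float32);print("hub",cv2.minEnclosingCircle(q),q.mean(0))
e=[(294,148),(349,148),(292,226),(351,226)]
P=[w(u,.045) for u in e];print("pocket corners",P)
for z,u,v in [(.073,(242,15),(245,257)),(.073,(405,17),(398,257))]:
    a,b=w(v,z),w(u,z);print("slot edge",a,b,np.arctan2(*(b-a)[::-1]))
a,b=w((321,124),.082),w((321.5,56),.082);print("bar",a,b,(a+b)/2,np.arctan2(*(b-a)[::-1]),np.linalg.norm(a-b))
c,d=w((245,257),.073),w((398,257),.073); mid=(c+d)/2;print("slot mouth mid",mid,np.linalg.norm(c-d))
E
```

```text
[ 288  164   67   67 3442]
cup rim ((0.5159105062484741, -0.09786754846572876), 0.02715127542614937)
hub ((0.6004383563995361, -0.08069230616092682), 0.0320754311978817) [ 0.6003 -0.0809]
pocket corners [array([ 0.5468, -0.067 ]), array([ 0.5566, -0.1144]), array([ 0.4759, -0.0785]), array([ 0.4869, -0.1319])]
slot edge [ 0.4481 -0.0432] [ 0.6515 -0.0047] 0.18686355803614682
slot edge [ 0.4753 -0.1753] [ 0.6766 -0.1338] 0.2032382983610369
bar [ 0.5727 -0.0859] [ 0.6257 -0.0754] [ 0.5992 -0.0807] 0.19557852857222666 0.054027543834604
slot mouth mid [ 0.4617 -0.1092] 0.13487932003959316
```

move_arm --plan '[{"x":0.021,"y":-0.001,"z":0,"yaw":0.004,"fingers":0.12},{"x":0.021,"y":-0.001,"z":0.05,"yaw":0.004,"fingers":0.12},{"x":0.021,"y":-0.001,"z":0.1,"yaw":0.004,"fingers":0.12},{"x":0.021,"y":-0.001,"z":0.12,"yaw":0.004,"fingers":0.12},{"x":0.021,"y":-0.001,"z":0.12,"yaw":0.004,"fingers":0.12}]'

```text
time: 2.2
eef_pos: [0.5109, -0.0993, 0.1069]
tcp_rot: [0.995, 0.096, -0.004, -0.002]
contact_force: [-0.7, -0.0, 0.5]
opening: 0.881
finger_force: 0.0
```

```bash
python3 - <<'E'
from h import *
go(.515,-.0982,.196,.061)
im,p=grab("wrist","w2")
E
```

```text
pose [ 0.5109 -0.0993  0.1069] ang 0.1919 shift [ 0.0046 -0.0001  0.0458] yaw -0.0041 q6 0.99 t 2.2
```

View pics/w2.png

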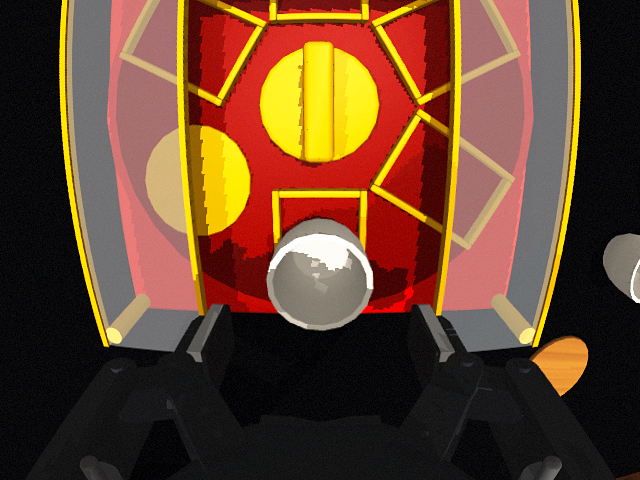

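The cup rim is centred between the open fingers at (320,280), and both fingers are inside the slot edges. I'll descend and grip.

move_arm --plan '[{"x":0.004,"y":0,"z":0.023,"yaw":-0.004,"fingers":0.12},{"x":0.004,"y":0,"z":0.044,"yaw":-0.004,"fingers":0.12},{"x":0.004,"y":0,"z":0.044,"yaw":-0.004,"fingers":0.12}]'

```text
time: 2.55
eef_pos: [0.5179, -0.099, 0.067]
tcp_rot: [0.995, 0.098, -0.001, -0.0]
contact_force: [-0.8, -0.7, 0.3]
opening: 0.884
finger_force: 0.0
```

move_arm --plan '[{"x":0,"y":0,"z":0,"yaw":0,"fingers":0.6},{"x":0,"y":0,"z":0,"yaw":0,"fingers":0.6},{"x":0,"y":0,"z":0,"yaw":0,"fingers":0.6},{"x":0,"y":0,"z":0,"yaw":0,"fingers":0.6},{"x":0,"y":0,"z":0,"yaw":0,"fingers":0.6}]' --force 25

```text
time: 3.05
eef_pos: [0.5203, -0.0993, 0.07]
tcp_rot: [0.995, 0.099, 0.002, 0.001]
contact_force: [-0.5, -0.3, 7.1]
opening: 0.612
finger_force: 26.4
```

move_arm --plan '[{"x":0,"y":0,"z":-0.01,"yaw":0,"fingers":0.6},{"x":0,"y":0,"z":-0.04,"yaw":0,"fingers":0.6},{"x":0,"y":0,"z":-0.08,"yaw":0,"fingers":0.6},{"x":0,"y":0,"z":-0.11,"yaw":0,"fingers":0.6},{"x":0,"y":0,"z":-0.11,"yaw":0,"fingers":0.6}]'

```text
time: 3.55
eef_pos: [0.5216, -0.0994, 0.1837]
tcp_rot: [0.995, 0.099, 0.005, 0.002]
contact_force: [0.5, 0.3, 0.4]
opening: 0.615
finger_force: 26.5
```

```bash
python3 - <<'E'
from h import *
import pickle
def coas(im,p):
    hsv=cv2.cvtColor(im,cv2.COLOR_BGR2HSV);m=(hsv[...,0]>8)&(hsv[...,0]<20)&(hsv[...,1]>100)&(hsv[...,2]>120)
    for c,s,k in comps(m,700,9000):
        q=np.array([plane("wrist",(a,b),.006,p)[:2] for b,a in zip(*np.nonzero(k))],np.float32)
        print(c,s,cv2.minEnclosingCircle(q))
coas(cv2.imread("pics/w1.png"),pickle.load(open("w1.pkl","rb")))
im,p=grab("wrist","w3");coas(im[:,:,::-1].copy(),p)
go(.4185,-.355,None,.17)
E
```

```text
[506.7722 303.3594] [ 478  274   59   60 2638] ((0.4198135435581207, -0.35292163491249084), 0.04242442175745964)
[518.3057 339.4902] [ 485  312   62   60 2391] ((0.4200340509414673, -0.3530591130256653), 0.04265668988227844)
pose [ 0.52   -0.0988  0.1807] ang 0.1980 shift [-0.15    0.2312  0.0106] yaw None q6 0.99 t 3.6
```

move_arm --plan '[{"x":-0.025,"y":0.038,"z":0,"yaw":0,"fingers":0.6},{"x":-0.05,"y":0.076,"z":0,"yaw":0,"fingers":0.6},{"x":-0.075,"y":0.115,"z":0,"yaw":0,"fingers":0.6},{"x":-0.1,"y":0.154,"z":0,"yaw":0,"fingers":0.6},{"x":-0.125,"y":0.193,"z":0,"yaw":0,"fingers":0.6}]'

```text
time: 4.1
eef_pos: [0.4321, -0.3126, 0.1754]
tcp_rot: [0.995, 0.099, -0.001, -0.001]
contact_force: [1.0, 0.3, -0.8]
opening: 0.609
finger_force: 26.6
```

move_arm --plan '[{"x":-0.024,"y":0.037,"z":0,"yaw":0,"fingers":0.6},{"x":-0.024,"y":0.037,"z":0.04,"yaw":0,"fingers":0.6},{"x":-0.024,"y":0.037,"z":0.08,"yaw":0,"fingers":0.6},{"x":-0.024,"y":0.037,"z":0.1,"yaw":0,"fingers":0.6},{"x":-0.024,"y":0.037,"z":0.1,"yaw":0,"fingers":0.6}]'

```text
time: 4.6
eef_pos: [0.4144, -0.3496, 0.0715]
tcp_rot: [0.995, 0.098, -0.003, -0.005]
contact_force: [-0.0, -0.9, -1.3]
opening: 0.614
finger_force: 26.6
```

```bash
python3 - <<'E'
from h import *
go(.419,-.354,None,.040)
E
```

```text
pose [ 0.4144 -0.3496  0.0715] ang 0.1972 shift [0.0038 0.0055 0.0315] yaw None q6 0.49 t 4.6
```

move_arm --plan '[{"x":0.001,"y":0.002,"z":0.012,"yaw":0,"fingers":0.6},{"x":0.001,"y":0.002,"z":0.024,"yaw":0,"fingers":0.6},{"x":0.001,"y":0.002,"z":0.03,"yaw":0,"fingers":0.6},{"x":0.001,"y":0.002,"z":0.03,"yaw":0,"fingers":0.6},{"x":0.001,"y":0.002,"z":0.03,"yaw":0,"fingers":0.6}]'

```text
time: 5.1
eef_pos: [0.4193, -0.3551, 0.0477]
tcp_rot: [0.995, 0.099, 0.0, 0.0]
contact_force: [-1.1, -0.7, -1.2]
opening: 0.615
finger_force: 26.6
```

move_arm --plan '[{"x":0,"y":0,"z":0.002,"yaw":0,"fingers":0.6},{"x":0,"y":0,"z":0.004,"yaw":0,"fingers":0.6},{"x":0,"y":0,"z":0.005,"yaw":0,"fingers":0.6},{"x":0,"y":0,"z":0.005,"yaw":0,"fingers":0.6}]'

```text
time: 5.5
eef_pos: [0.4189, -0.3548, 0.0422]
tcp_rot: [0.995, 0.099, -0.0, -0.0]
contact_force: [0.2, -0.4, -0.6]
opening: 0.61
finger_force: 26.6
```

move_arm --plan '[{"x":0,"y":0,"z":0.002,"yaw":0,"fingers":0.6},{"x":0,"y":0,"z":0.002,"yaw":0,"fingers":0.6},{"x":0,"y":0,"z":0.002,"yaw":0,"fingers":0.6}]'

```text
time: 5.8
eef_pos: [0.419, -0.3549, 0.0403]
tcp_rot: [0.995, 0.099, -0.0, -0.0]
contact_force: [0.1, 0.8, -0.7]
opening: 0.616
finger_force: 26.6
```

move_arm --plan '[{"x":0,"y":0,"z":0.002,"yaw":0,"fingers":0.6},{"x":0,"y":0,"z":0.002,"yaw":0,"fingers":0.6},{"x":0,"y":0,"z":0.002,"yaw":0,"fingers":0.6}]'

```text
time: 6.1
eef_pos: [0.4193, -0.355, 0.0401]
tcp_rot: [0.995, 0.099, -0.0, -0.0]
contact_force: [-2.5, 3.0, 8.8]
opening: 0.62
finger_force: 27.3
```

move_arm --plan '[{"x":0,"y":0,"z":0.0,"yaw":0,"fingers":0.6},{"x":0,"y":0,"z":0.0,"yaw":0,"fingers":0.6}]'

```text
time: 6.3
eef_pos: [0.4193, -0.355, 0.04]
tcp_rot: [0.995, 0.099, -0.0, -0.0]
contact_force: [-2.7, 3.5, 8.7]
opening: 0.617
finger_force: 27.3
```

move_arm --plan '[{"x":0,"y":0,"z":-0.001,"yaw":0,"fingers":0.3},{"x":0,"y":0,"z":-0.001,"yaw":0,"fingers":0.12},{"x":0,"y":0,"z":-0.001,"yaw":0,"fingers":0.1},{"x":0,"y":0,"z":-0.001,"yaw":0,"fingers":0.1},{"x":0,"y":0,"z":-0.001,"yaw":0,"fingers":0.1}]'

```text
time: 6.8
eef_pos: [0.4189, -0.3548, 0.0391]
tcp_rot: [0.995, 0.099, -0.0, -0.0]
contact_force: [0.1, -0.4, -1.2]
opening: 0.898
finger_force: 0.0
```

move_arm --plan '[{"x":0,"y":0,"z":-0.03,"yaw":0,"fingers":0.1},{"x":0,"y":0,"z":-0.08,"yaw":0,"fingers":0.1},{"x":0,"y":0,"z":-0.13,"yaw":0,"fingers":0.1},{"x":0,"y":0,"z":-0.16,"yaw":0,"fingers":0.1},{"x":0,"y":0,"z":-0.16,"yaw":0,"fingers":0.1}]'

```text
time: 7.3
eef_pos: [0.4212, -0.3576, 0.206]
tcp_rot: [0.995, 0.099, 0.003, 0.005]
contact_force: [0.3, -0.4, 1.2]
opening: 0.902
finger_force: 0.0
```

```bash
python3 - <<'E'
from h import *
T=grab("top","t1")[0];S=grab("scene","s1")[0]
o=np.zeros((480,640,3),np.uint8)
cv2.imwrite("pics/c3.png",np.hstack([cv2.resize(T[170:350,430:580],(375,450)),cv2.resize(S[200:330,150:250],(346,450))])[:,:,::-1])
# boxes, both views
out={}
for n,im in(("top",T),("scene",S)):
    hsv=cv2.cvtColor(im[:,:,::-1].copy(),cv2.COLOR_BGR2HSV)
    for c,s,_ in comps((hsv[...,1]<60)&(hsv[...,2]>150),60,290):print(n,c)
go(.5186,.2485,np.radians(107.3),.2)
E
```

```text
top [210.9804 205.9216]
top [159.5984 234.4699]
top [488.6561 254.4456]
top [209.369  262.6865]
top [142.6046 292.2738]
top [189.6511 309.6331]
top [482.6287 314.604 ]
scene [567.8565 107.6651]
scene [437.7738 167.0774]
scene [417.4646 186.9528]
scene [456.52  188.808]
scene [418.2409 218.9562]
scene [465.9583 227.875 ]
scene [187.5822 235.9795]
scene [437.244  258.4048]
pose [ 0.4191 -0.3551  0.1999] ang 0.1978 shift [ 0.2161 -0.5723 -0.0007] yaw 1.4666 q6 0.49 t 7.4
```

View pics/c3.png

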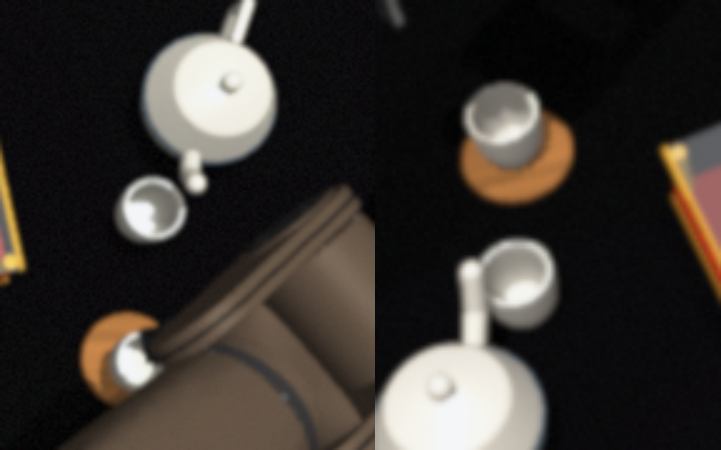

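The cup stands upright near the middle of the coaster in both views. The boxes haven't moved. Next I'll take a close look at the empty pocket.

move_arm --plan '[{"x":0.084,"y":-0.233,"z":0,"yaw":0,"fingers":0.1},{"x":0.084,"y":-0.233,"z":0,"yaw":0,"fingers":0.1},{"x":0.084,"y":-0.233,"z":0,"yaw":0,"fingers":0.1},{"x":0.084,"y":-0.233,"z":0,"yaw":0,"fingers":0.1},{"x":0.084,"y":-0.233,"z":0,"yaw":0,"fingers":0.1}]'

```text
time: 7.9
eef_pos: [0.4541, -0.1074, 0.1966]
tcp_rot: [0.995, 0.099, -0.002, -0.001]
contact_force: [-0.6, -0.2, -0.1]
opening: 0.902
finger_force: 0.0
```

move_arm --plan '[{"x":0,"y":0,"z":0,"yaw":0,"fingers":0.1},{"x":0,"y":0,"z":0,"yaw":0,"fingers":0.1},{"x":0,"y":0,"z":0,"yaw":0,"fingers":0.1}]'

```text
time: 8.2
eef_pos: [0.455, -0.1105, 0.198]
tcp_rot: [0.995, 0.098, -0.001, -0.0]
contact_force: [0.8, 0.2, 0.7]
opening: 0.899
finger_force: 0.0
```

```bash
cat >> h.py <<'E'
def gold(im):
    h=cv2.cvtColor(im[:,:,::-1].copy(),cv2.COLOR_BGR2HSV); return (h[...,0]>20)&(h[...,0]<35)&(h[...,1]>150)&(h[...,2]>90)
def quad(im,p,at,z):
    """inner floor rectangle of pocket: red region enclosed by gold rim around pixel at; plane z=rim top"""
    g=gold(im); n,l=cv2.connectedComponents((~g).astype(np.uint8),connectivity=4); k=(l==l[int(at[1]),int(at[0])])
    q=np.array([plane("wrist",(a,b),z,p)[:2] for b,a in zip(*np.nonzero(k))],np.float32)
    return k.sum(),cv2.minAreaRect(q*1000)
E
python3 - <<'E'
from h import *
import pickle
im,p=grab("wrist","w4");pickle.dump(p,open("w4.pkl","wb"))
go(.5186,.2485,np.radians(107.3),.2)
E
```

```text
pose [ 0.4551 -0.1109  0.1983] ang 0.1961 shift [ 0.1323 -0.3402 -0.0016] yaw 1.465 q6 0.92 t 8.2
```

View pics/w4.png

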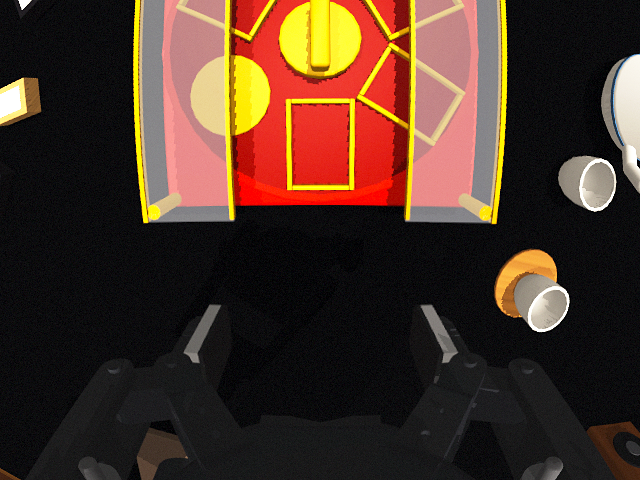

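The empty pocket is visible at about (321,144), with the cup on its coaster at (540,305). I'll measure the pocket centre and head for box B.

move_arm --plan '[{"x":0.066,"y":-0.17,"z":0,"yaw":0,"fingers":0.1},{"x":0.066,"y":-0.17,"z":0,"yaw":0,"fingers":0.1},{"x":0.066,"y":-0.17,"z":0,"yaw":0,"fingers":0.1},{"x":0.066,"y":-0.17,"z":0,"yaw":0,"fingers":0.1}]'

```text
time: 8.65
eef_pos: [0.4873, 0.0706, 0.1991]
tcp_rot: [0.995, 0.098, -0.0, -0.0]
contact_force: [-0.9, -1.3, 0.4]
opening: 0.896
finger_force: 0.0
```

move_arm --plan '[{"x":0.066,"y":-0.17,"z":0,"yaw":-0.15,"fingers":0.1},{"x":0.066,"y":-0.17,"z":0,"yaw":-0.3,"fingers":0.1},{"x":0.066,"y":-0.17,"z":0,"yaw":-0.45,"fingers":0.1},{"x":0.066,"y":-0.17,"z":0,"yaw":-0.6,"fingers":0.1},{"x":0.066,"y":-0.17,"z":0,"yaw":-0.74,"fingers":0.1}]'

```text
time: 9.15
eef_pos: [0.5192, 0.2513, 0.1987]
tcp_rot: [0.89, 0.455, -0.0, -0.0]
contact_force: [-0.6, 1.0, 0.8]
opening: 0.9
finger_force: 0.0
```

move_arm --plan '[{"x":0,"y":0,"z":0,"yaw":-0.15,"fingers":0.1},{"x":0,"y":0,"z":0,"yaw":-0.3,"fingers":0.1},{"x":0,"y":0,"z":0,"yaw":-0.45,"fingers":0.1},{"x":0,"y":0,"z":0,"yaw":-0.6,"fingers":0.1},{"x":0,"y":0,"z":0,"yaw":-0.75,"fingers":0.1}]'

```text
time: 9.65
eef_pos: [0.5192, 0.2476, 0.1987]
tcp_rot: [0.663, 0.748, -0.0, -0.0]
contact_force: [-0.1, 0.2, 0.7]
opening: 0.897
finger_force: 0.0
```

move_arm --plan '[{"x":0,"y":0,"z":0,"yaw":-0.1,"fingers":0.1},{"x":0,"y":0,"z":0,"yaw":-0.18,"fingers":0.1},{"x":0,"y":0,"z":0,"yaw":-0.187,"fingers":0.1},{"x":0,"y":0,"z":0,"yaw":-0.187,"fingers":0.1}]'

```text
time: 10.05
eef_pos: [0.5188, 0.2482, 0.1989]
tcp_rot: [0.593, 0.805, -0.0, -0.0]
contact_force: [-0.6, -0.6, 0.6]
opening: 0.899
finger_force: 0.0
```

```bash
cat >> h.py <<'E'
def boxes(im,p,zt=.026,show=True):
    """orange boxes in a wrist image: white labels ringed by orange; label rect on plane zt (mm)"""
    h=cv2.cvtColor(im[:,:,::-1].copy(),cv2.COLOR_BGR2HSV); out=[]
    o=(h[...,0]>8)&(h[...,0]<30)&(h[...,1]>70)&(h[...,2]>90)
    for c,s,k in comps((h[...,1]<60)&(h[...,2]>170),150,9000):
        ring=cv2.dilate(k.astype(np.uint8),np.ones((9,9)))>0
        if (o&ring).sum()/(ring&~k).sum()<.5: continue
        q=np.array([plane("wrist",(a,b),zt,p)[:2] for b,a in zip(*np.nonzero(k))],np.float32)
        (cx,cy),(w,hh),an=cv2.minAreaRect(q*1000); an=an if w>hh else an+90
        out.append((cx/1000,cy/1000,np.radians(an),max(w,hh),min(w,hh),c)); print("box px",c.round(1),"xy %.4f %.4f long axis %.3f  label %.1fx%.1f"%out[-1][:5]) if show else 0
    return out
E
python3 - <<'E'
from h import *
import pickle
p=pickle.load(open("w4.pkl","rb"));im=cv2.imread("pics/w4.png")[:,:,::-1]
print(quad(im,p,(321,144),.042))
im,p=grab("wrist","w5"); boxes(im,p); go(.5186,.2485,1.873,.1)
E
```

```text
(np.int64(4763), ((515.8355712890625, -98.69934844970703), (66.72291564941406, 46.47897720336914), 11.269357681274414))
box px [294.1  36.2] xy 0.4526 0.3900 long axis 2.146  label 45.2x27.2
box px [428.8 114.6] xy 0.5820 0.3616 long axis 1.364  label 45.2x27.2
box px [321.  214.1] xy 0.5200 0.2479 long axis 1.881  label 44.6x26.9
pose [0.5187 0.2484 0.199 ] ang 1.8717 shift [ 0.0001 -0.      0.099 ] yaw -0.0013 q6 -0.03 t 10.1
```

View pics/w5.png

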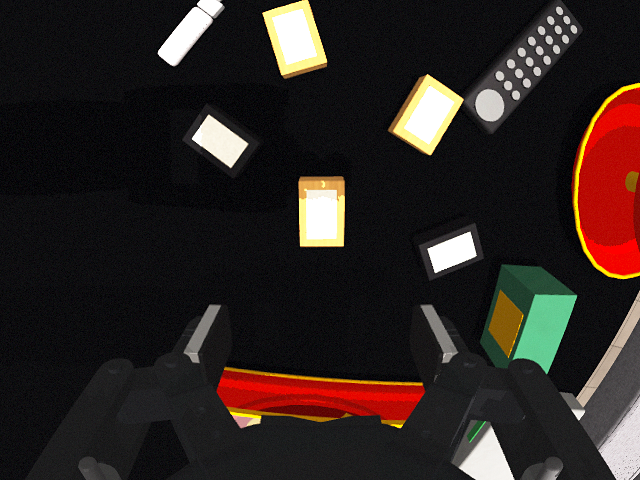

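The pocket's inner rectangle measures 66.7 x 46.5 mm on the rim plane, which matches 66 x 46, with its centre at (0.516,-0.099). Box B is directly ahead at (321,214). The black boxes at (221,140) and (452,252) are to be left alone.

move_arm --plan '[{"x":-0.001,"y":0.001,"z":0.05,"yaw":-0.008,"fingers":0.1},{"x":-0.001,"y":0.001,"z":0.1,"yaw":-0.008,"fingers":0.1},{"x":-0.001,"y":0.001,"z":0.14,"yaw":-0.008,"fingers":0.1},{"x":-0.001,"y":0.001,"z":0.16,"yaw":-0.008,"fingers":0.1},{"x":-0.001,"y":0.001,"z":0.16,"yaw":-0.008,"fingers":0.1}]'

```text
time: 10.6
eef_pos: [0.5164, 0.2474, 0.0351]
tcp_rot: [0.589, 0.808, -0.003, -0.003]
contact_force: [-0.4, -1.1, 0.1]
opening: 0.899
finger_force: 0.0
```

move_arm --plan '[{"x":0,"y":0,"z":0.015,"yaw":0,"fingers":0.1},{"x":0,"y":0,"z":0.029,"yaw":0,"fingers":0.1},{"x":0,"y":0,"z":0.029,"yaw":0,"fingers":0.1},{"x":0,"y":0,"z":0.029,"yaw":0,"fingers":0.1},{"x":0,"y":0,"z":0.029,"yaw":0,"fingers":0.1}]'

```text
time: 11.1
eef_pos: [0.5202, 0.2489, 0.0113]
tcp_rot: [0.589, 0.808, 0.001, 0.001]
contact_force: [0.5, -0.1, 0.5]
opening: 0.9
finger_force: 0.0
```

```bash
python3 - <<'E'
from h import *
go(.5200,.2479,1.881,.010)
im,p=grab("wrist","w6"); boxes(im,p)
E
```

```text
pose [0.5202 0.2489 0.0113] ang 1.8828 shift [-0.0009 -0.0005  0.0013] yaw 0.0018 q6 -0.04 t 11.1
box px [555.3 120.6] xy 0.5827 0.3618 long axis 1.354  label 44.6x26.6
box px [318.5 327.2] xy 0.5205 0.2479 long axis 1.882  label 44.5x26.1
```

View pics/w6.png

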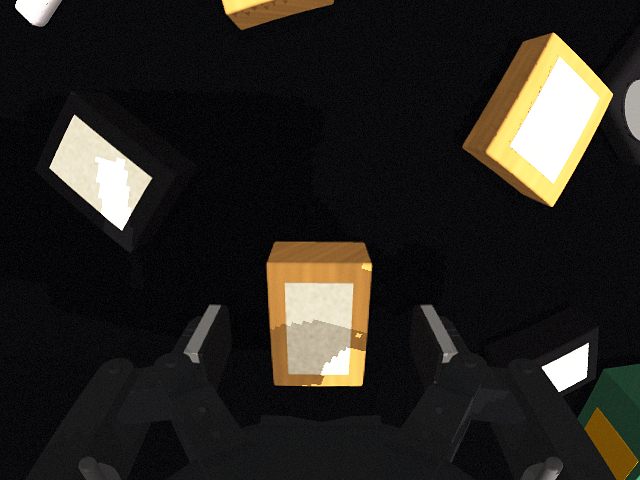

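Box B lies squarely between the fingers at (318,327), so I'll close and lift.

move_arm --plan '[{"x":-0.001,"y":0,"z":0,"yaw":0,"fingers":0.7},{"x":-0.001,"y":0,"z":0,"yaw":0,"fingers":0.7},{"x":-0.001,"y":0,"z":0,"yaw":0,"fingers":0.7},{"x":-0.001,"y":0,"z":0,"yaw":0,"fingers":0.7},{"x":-0.001,"y":0,"z":0,"yaw":0,"fingers":0.7}]' --force 30

```text
time: 11.65
eef_pos: [0.5202, 0.2478, 0.0108]
tcp_rot: [0.589, 0.808, 0.0, 0.0]
contact_force: [0.3, -0.1, 2.3]
opening: 0.462
finger_force: 31.9
```

move_arm --plan '[{"x":0,"y":0,"z":-0.02,"yaw":0,"fingers":0.7},{"x":0,"y":0,"z":-0.06,"yaw":0,"fingers":0.7},{"x":0,"y":0,"z":-0.11,"yaw":0,"fingers":0.7},{"x":0,"y":0,"z":-0.15,"yaw":0,"fingers":0.7},{"x":0,"y":0,"z":-0.15,"yaw":0,"fingers":0.7}]'

```text
time: 12.15
eef_pos: [0.5238, 0.249, 0.1678]
tcp_rot: [0.589, 0.808, 0.005, 0.004]
contact_force: [-0.0, -0.1, -0.3]
opening: 0.461
finger_force: 31.6
```

```bash
python3 - <<'E'
from h import *
go(.5158,-.0987,.1967,.16)
im,p=grab("wrist","w7"); boxes(im,p,p[0][2]+.016)
E
```

```text
pose [0.5238 0.249  0.1678] ang 1.8830 shift [-0.3284 -0.1145  0.0065] yaw -1.4553 q6 -0.04 t 12.2
box px [284.3  26.8] xy 0.4776 0.3546 long axis 2.149  label 20.0x12.1
box px [432.2 114.2] xy 0.5354 0.3419 long axis 1.360  label 20.1x12.1
box px [320.3 325.4] xy 0.5242 0.2498 long axis 1.883  label 43.9x26.0
```

move_arm --plan '[{"x":-0.047,"y":-0.0165,"z":0,"yaw":0,"fingers":0.7},{"x":-0.094,"y":-0.033,"z":0,"yaw":0,"fingers":0.7},{"x":-0.141,"y":-0.0495,"z":0,"yaw":0,"fingers":0.7},{"x":-0.188,"y":-0.066,"z":0,"yaw":0,"fingers":0.7},{"x":-0.235,"y":-0.082,"z":0,"yaw":0,"fingers":0.7}]'

```text
time: 12.7
eef_pos: [0.5118, -0.0025, 0.1577]
tcp_rot: [0.589, 0.808, -0.001, -0.002]
contact_force: [0.4, -0.3, -0.2]
opening: 0.458
finger_force: 31.5
```

move_arm --plan '[{"x":-0.047,"y":-0.0165,"z":0,"yaw":-0.15,"fingers":0.7},{"x":-0.093,"y":-0.033,"z":0,"yaw":-0.3,"fingers":0.7},{"x":-0.093,"y":-0.033,"z":0,"yaw":-0.45,"fingers":0.7},{"x":-0.093,"y":-0.033,"z":0,"yaw":-0.6,"fingers":0.7},{"x":-0.093,"y":-0.033,"z":0,"yaw":-0.74,"fingers":0.7}]'

```text
time: 13.2
eef_pos: [0.5093, -0.1, 0.1575]
tcp_rot: [0.265, 0.964, 0.0, -0.003]
contact_force: [0.0, 0.3, -1.3]
opening: 0.461
finger_force: 31.5
```

move_arm --plan '[{"x":0,"y":0,"z":0,"yaw":-0.15,"fingers":0.7},{"x":0,"y":0,"z":0,"yaw":-0.3,"fingers":0.7},{"x":0,"y":0,"z":0,"yaw":-0.45,"fingers":0.7},{"x":0,"y":0,"z":0,"yaw":-0.6,"fingers":0.7},{"x":0,"y":0,"z":0,"yaw":-0.715,"fingers":0.7}]'

```text
time: 13.7
eef_pos: [0.5093, -0.0991, 0.1574]
tcp_rot: [-0.09, 0.996, 0.001, -0.002]
contact_force: [0.1, -0.5, -0.2]
opening: 0.457
finger_force: 31.6
```

move_arm --plan '[{"x":0,"y":0,"z":0.02,"yaw":0,"fingers":0.7},{"x":0,"y":0,"z":0.04,"yaw":0,"fingers":0.7},{"x":0,"y":0,"z":0.04,"yaw":0,"fingers":0.7},{"x":0,"y":0,"z":0.04,"yaw":0,"fingers":0.7}]'

```text
time: 14.1
eef_pos: [0.5097, -0.0992, 0.1185]
tcp_rot: [-0.087, 0.996, 0.001, -0.002]
contact_force: [0.0, -0.2, -0.6]
opening: 0.457
finger_force: 31.5
```

```bash
python3 - <<'E'
from h import *
im,p=grab("wrist","w8")
go(.5158,-.0987,.1967,.047); boxes(im,p,p[0][2]+.0155)
E
```

```text
pose [ 0.5106 -0.0996  0.1198] ang -2.9665 shift [-0.0054 -0.0001  0.0728] yaw -0.0216 q6 -2.13 t 14.2
box px [21.4 75. ] xy 0.4183 -0.2440 long axis 0.185  label 34.0x33.6
box px [320.2 326. ] xy 0.5104 -0.0992 long axis 0.171  label 44.4x26.6
```

View pics/w8.png

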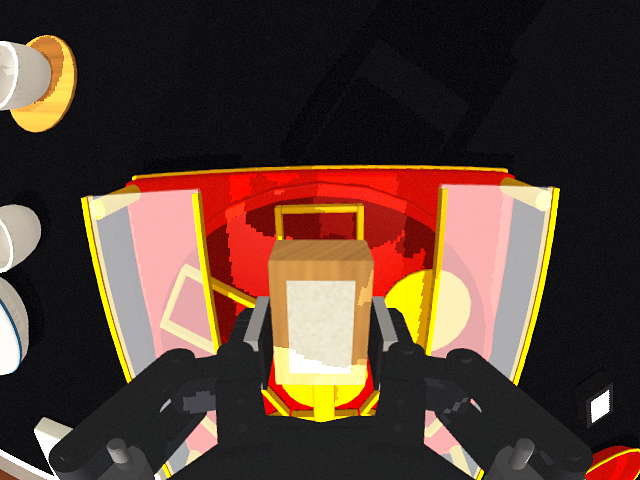

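The held box hangs square over the pocket. The pocket's near rim shows at row 207, columns 276 to 363. I'll use that edge to check the target.

```bash
python3 - <<'E'
from h import *
s=ctrl.get_state();p=(s["eef_pos"],s["tcp_rot"])
im=cv2.imread("pics/w8.png")[:,:,::-1]
g=gold(im);g[:195]=0;g[242:]=0;g[:,:265]=0;g[:,375:]=0
k=max(comps(g,50,5000),key=lambda t:t[1][4]);print(k[1])
ys,xs=np.nonzero(k[2])
r=np.median([ys[xs==x].min() for x in range(285,355)]);print("top row",r)
a=plane("wrist",(xs.min()-.5,r+6),.045,p);b=plane("wrist",(xs.max()+.5,r+6),.045,p);m=plane("wrist",(319.5,r-.5),.045,p)
print(a,b,(a+b)/2,np.linalg.norm(a-b)); 
u=np.array([np.cos(.1967),np.sin(.1967)]);v=np.array([-u[1],u[0]]);c=np.array([.5158,-.0987])
print("edge x rel",(m[:2]-c)@u,"y mid rel",((a+b)[:2]/2-c)@v)
E
```

```text
[276 204  88  36 844]
top row 205.0
[ 0.4891 -0.1309  0.045 ] [ 0.4799 -0.0782  0.045 ] [ 0.4845 -0.1045  0.045 ] 0.05343334547652263
edge x rel -0.03578833002003517 y mid rel 0.00038572802448424027
```

move_arm --plan '[{"x":-0.006,"y":0,"z":0,"yaw":-0.021,"fingers":0.7},{"x":-0.006,"y":0,"z":0.02,"yaw":-0.021,"fingers":0.7},{"x":-0.006,"y":0,"z":0.04,"yaw":-0.021,"fingers":0.7},{"x":-0.006,"y":0,"z":0.053,"yaw":-0.021,"fingers":0.7},{"x":-0.006,"y":0,"z":0.053,"yaw":-0.021,"fingers":0.7}]'

```text
time: 14.65
eef_pos: [0.516, -0.0982, 0.0658]
tcp_rot: [-0.098, 0.995, 0.001, -0.001]
contact_force: [-0.8, 0.5, -1.3]
opening: 0.454
finger_force: 31.5
```

```bash
python3 - <<'E'
from h import *
im,p=grab("wrist","w9")
go(.5166,-.0985,.1967,.047); boxes(im,p,p[0][2]+.0155)
E
```

```text
pose [ 0.5168 -0.0985  0.067 ] ang -2.9450 shift [0.0001 0.0001 0.02  ] yaw -0.0001 q6 -2.15 t 14.7
box px [ 3.7 54.7] xy 0.4204 -0.2600 long axis 0.247  label 22.9x6.9
box px [320.2 326. ] xy 0.5166 -0.0981 long axis 0.194  label 44.4x26.6
```

move_arm --plan '[{"x":0,"y":0,"z":0.005,"yaw":0,"fingers":0.7},{"x":0,"y":0,"z":0.01,"yaw":0,"fingers":0.7},{"x":0,"y":0,"z":0.015,"yaw":0,"fingers":0.7},{"x":0,"y":0,"z":0.018,"yaw":0,"fingers":0.7},{"x":0,"y":0,"z":0.018,"yaw":0,"fingers":0.7}]'

```text
time: 15.2
eef_pos: [0.5165, -0.0985, 0.0487]
tcp_rot: [-0.098, 0.995, 0.0, -0.001]
contact_force: [-0.1, 0.4, -0.7]
opening: 0.461
finger_force: 31.5
```

move_arm --plan '[{"x":0,"y":0,"z":0.001,"yaw":0,"fingers":0.7},{"x":0,"y":0,"z":0.002,"yaw":0,"fingers":0.7},{"x":0,"y":0,"z":0.002,"yaw":0,"fingers":0.7}]'

```text
time: 15.5
eef_pos: [0.5169, -0.0987, 0.0473]
tcp_rot: [-0.098, 0.995, 0.0, -0.0]
contact_force: [-0.5, -0.4, 0.2]
opening: 0.46
finger_force: 31.5
```

move_arm --plan '[{"x":0,"y":0,"z":0.001,"yaw":0,"fingers":0.7},{"x":0,"y":0,"z":0.001,"yaw":0,"fingers":0.7},{"x":0,"y":0,"z":0.001,"yaw":0,"fingers":0.3},{"x":0,"y":0,"z":0.001,"yaw":0,"fingers":0.3},{"x":0,"y":0,"z":0.001,"yaw":0,"fingers":0.3}]'

```text
time: 16.0
eef_pos: [0.5169, -0.0987, 0.0463]
tcp_rot: [-0.098, 0.995, -0.0, 0.0]
contact_force: [-0.8, -0.6, -0.1]
opening: 0.703
finger_force: 0.0
```

move_arm --plan '[{"x":0,"y":0,"z":-0.02,"yaw":0,"fingers":0.3},{"x":0,"y":0,"z":-0.05,"yaw":0,"fingers":0.3},{"x":0,"y":0,"z":-0.08,"yaw":0,"fingers":0.3},{"x":0,"y":0,"z":-0.08,"yaw":0,"fingers":0.3},{"x":0,"y":0,"z":-0.08,"yaw":0,"fingers":0.3}]'

```text
time: 16.5
eef_pos: [0.5172, -0.0988, 0.1269]
tcp_rot: [-0.098, 0.995, -0.0, 0.001]
contact_force: [-0.9, 0.6, -0.3]
opening: 0.702
finger_force: 0.0
```

```bash
python3 - <<'E'
from h import *
im,p=grab("wrist","w10")
go(.5995,-.0815,.1967,.062); boxes(im,p,.062)
E
```

```text
pose [ 0.5163 -0.0985  0.1256] ang -2.9455 shift [-0.0849  0.0004  0.0635] yaw -0.0006 q6 -2.15 t 16.6
box px [320.3 256.9] xy 0.5176 -0.0987 long axis 0.196  label 44.0x26.8
```

View pics/w10.png

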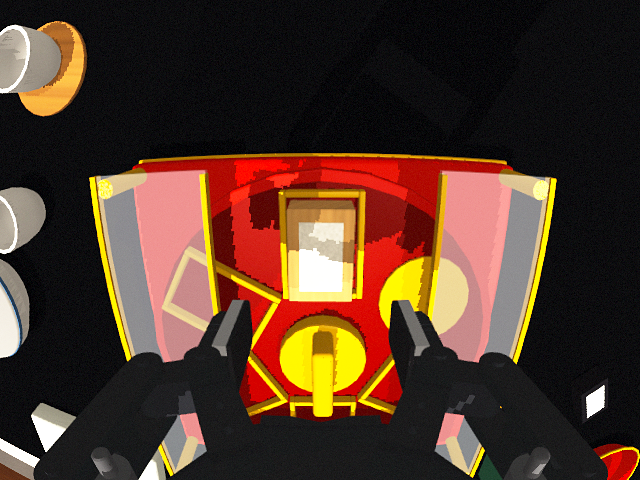

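Box B sits flat in pocket 0, inside the rim, with its label at (320,257). Next I'll grip the bar.

move_arm --plan '[{"x":-0.043,"y":0,"z":0,"yaw":0,"fingers":0.3},{"x":-0.085,"y":0,"z":0,"yaw":0,"fingers":0.3},{"x":-0.085,"y":0,"z":0.03,"yaw":0,"fingers":0.3},{"x":-0.085,"y":0,"z":0.06,"yaw":0,"fingers":0.3},{"x":-0.085,"y":0,"z":0.063,"yaw":0,"fingers":0.3}]'

```text
time: 17.05
eef_pos: [0.5956, -0.0805, 0.0565]
tcp_rot: [-0.098, 0.995, 0.003, -0.006]
contact_force: [-0.5, 0.5, -0.5]
opening: 0.698
finger_force: 0.0
```

move_arm --plan '[{"x":0,"y":0,"z":0,"yaw":0,"fingers":0.5},{"x":0,"y":0,"z":0,"yaw":0,"fingers":0.7},{"x":0,"y":0,"z":0,"yaw":0,"fingers":1.0},{"x":0,"y":0,"z":0,"yaw":0,"fingers":1.0},{"x":0,"y":0,"z":0,"yaw":0,"fingers":1.0}]' --force 60

```text
time: 17.55
eef_pos: [0.6009, -0.0808, 0.0654]
tcp_rot: [-0.097, 0.995, 0.001, 0.001]
contact_force: [-1.5, 4.6, 2.8]
opening: 0.146
finger_force: 62.0
```

move_arm --plan '[{"x":0,"y":0,"z":0,"yaw":0,"fingers":1.0},{"x":0,"y":0,"z":0,"yaw":0,"fingers":1.0}]'

```text
time: 17.75
eef_pos: [0.6009, -0.0808, 0.0654]
tcp_rot: [-0.098, 0.995, 0.001, 0.001]
contact_force: [-1.1, 5.0, 3.1]
opening: 0.142
finger_force: 62.0
```

```bash
python3 - <<'E'
from h import *
go(.5997,-.0815,.1967,.062)
E
```

```text
pose [ 0.6009 -0.0808  0.0654] ang -2.9462 shift [ 0.0014 -0.0005  0.0034] yaw -0.0013 q6 -2.07 t 17.8
```

move_arm --plan '[{"x":0,"y":0,"z":0,"yaw":0.1,"fingers":1.0},{"x":0,"y":0,"z":0,"yaw":0.2,"fingers":1.0},{"x":0,"y":0,"z":0,"yaw":0.3,"fingers":1.0},{"x":0,"y":0,"z":0,"yaw":0.4,"fingers":1.0},{"x":0,"y":0,"z":0,"yaw":0.5,"fingers":1.0}]'

```text
time: 18.25
eef_pos: [0.6009, -0.0816, 0.0654]
tcp_rot: [0.153, 0.988, 0.0, 0.001]
contact_force: [-2.5, 2.7, 3.0]
opening: 0.144
finger_force: 62.0
```

move_arm --plan '[{"x":0,"y":0,"z":0,"yaw":0.1,"fingers":1.0},{"x":0,"y":0,"z":0,"yaw":0.2,"fingers":1.0},{"x":0,"y":0,"z":0,"yaw":0.3,"fingers":1.0},{"x":0,"y":0,"z":0,"yaw":0.4,"fingers":1.0},{"x":0,"y":0,"z":0,"yaw":0.5,"fingers":1.0}]'

```text
time: 18.75
eef_pos: [0.6005, -0.0824, 0.0654]
tcp_rot: [0.393, 0.92, -0.0, 0.0]
contact_force: [-4.0, -0.6, 2.6]
opening: 0.149
finger_force: 62.1
```

move_arm --plan '[{"x":0,"y":0,"z":0,"yaw":0.048,"fingers":1.0},{"x":0,"y":0,"z":0,"yaw":0.048,"fingers":1.0},{"x":0,"y":0,"z":0,"yaw":0.048,"fingers":1.0}]'

```text
time: 19.05
eef_pos: [0.6004, -0.0824, 0.0654]
tcp_rot: [0.412, 0.911, -0.0, 0.0]
contact_force: [-4.6, 1.1, 5.7]
opening: 0.145
finger_force: 62.5
```

```bash
python3 - <<'E'
from h import *
go(.5997,-.0815,.1967-np.pi/3,.062)
E
```

```text
pose [ 0.6004 -0.0824  0.0654] ang 2.2912 shift [0.0011 0.0001 0.0034] yaw 0.0001 q6 -1.02 t 19.1
```

move_arm --plan '[{"x":0,"y":0,"z":0,"yaw":0,"fingers":0.4},{"x":0,"y":0,"z":0,"yaw":0,"fingers":0.3},{"x":0,"y":0,"z":0,"yaw":0,"fingers":0.3},{"x":0,"y":0,"z":-0.01,"yaw":0,"fingers":0.3},{"x":0,"y":0,"z":-0.04,"yaw":0,"fingers":0.3}]'

```text
time: 19.55
eef_pos: [0.5978, -0.0814, 0.1006]
tcp_rot: [0.413, 0.911, -0.0, -0.004]
contact_force: [0.4, -0.6, -0.1]
opening: 0.703
finger_force: 0.0
```

move_arm --plan '[{"x":0,"y":0,"z":-0.05,"yaw":0,"fingers":0.1},{"x":0,"y":0,"z":-0.1,"yaw":0,"fingers":0.1},{"x":0,"y":0,"z":-0.1,"yaw":0,"fingers":0.1},{"x":0,"y":0,"z":-0.1,"yaw":0,"fingers":0.1}]'

```text
time: 19.95
eef_pos: [0.6015, -0.0824, 0.2063]
tcp_rot: [0.413, 0.911, 0.0, 0.003]
contact_force: [-0.5, 0.2, -0.1]
opening: 0.897
finger_force: 0.0
```

```bash
python3 - <<'E'
from h import *
im,p=grab("wrist","w11"); print("pose",p)
boxes(im,p); go(.5824,.3617,1.36,.2)
T=grab("top","t2")[0]
hsv=cv2.cvtColor(T[:,:,::-1].copy(),cv2.COLOR_BGR2HSV)
for c,s,_ in comps((hsv[...,1]<60)&(hsv[...,2]>150),60,450):print("top",c)
cv2.imwrite("pics/c4.png",cv2.resize(T[145:310,280:445],(495,495),interpolation=cv2.INTER_CUBIC)[:,:,::-1])
E
```

```text
pose (array([ 0.6015, -0.0824,  0.2063]), array([0.4131, 0.9107, 0.0003, 0.0026]))
box px [319.5  97.4] xy 0.5375 -0.0118 long axis 2.286  label 51.5x44.3
box px [313.7 131.8] xy 0.5517 -0.0280 long axis 0.712  label 29.2x20.9
pose [ 0.6002 -0.0821  0.2038] ang 2.2899 shift [0.3456 0.2789 0.0037] yaw 0.9299 q6 -1.02 t 20.0
top [210.9804 205.9216]
top [159.6599 234.502 ]
top [488.6325 254.4205]
top [142.6046 292.2738]
top [189.6511 309.6331]
top [487.0376 314.8844]
top [147.1243 338.9351]
```

View pics/w11.png

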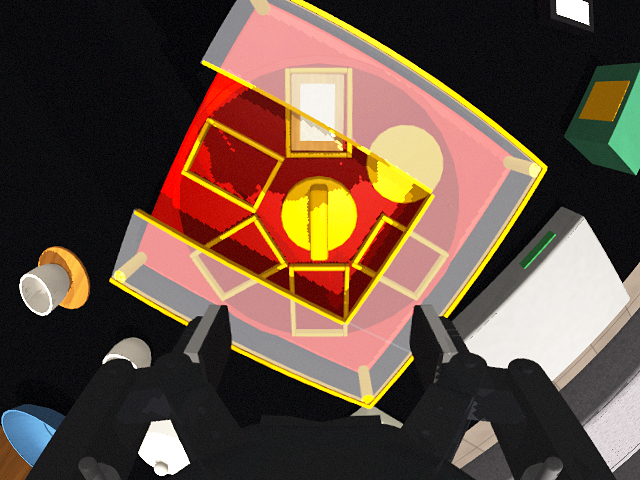

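The wrist view shows box B in pocket 0 under the cover at (318,112), with pocket 1 empty in the slot at (235,165). I'll go to box A.

move_arm --plan '[{"x":0.173,"y":0.14,"z":0,"yaw":0,"fingers":0.1},{"x":0.173,"y":0.14,"z":0,"yaw":0,"fingers":0.1},{"x":0.173,"y":0.14,"z":0,"yaw":0,"fingers":0.1},{"x":0.173,"y":0.14,"z":0,"yaw":0,"fingers":0.1},{"x":0.173,"y":0.14,"z":0,"yaw":0,"fingers":0.1}]'

```text
time: 20.55
eef_pos: [0.5896, 0.1439, 0.2005]
tcp_rot: [0.412, 0.911, -0.001, -0.002]
contact_force: [0.2, 0.3, -0.4]
opening: 0.9
finger_force: 0.0
```

move_arm --plan '[{"x":0.173,"y":0.139,"z":0,"yaw":0.14,"fingers":0.1},{"x":0.173,"y":0.139,"z":0,"yaw":0.28,"fingers":0.1},{"x":0.173,"y":0.139,"z":0,"yaw":0.42,"fingers":0.1},{"x":0.173,"y":0.139,"z":0,"yaw":0.56,"fingers":0.1},{"x":0.173,"y":0.139,"z":0,"yaw":0.7,"fingers":0.1}]'

```text
time: 21.05
eef_pos: [0.5801, 0.3655, 0.2001]
tcp_rot: [0.701, 0.713, -0.002, -0.001]
contact_force: [0.7, -0.2, 0.1]
opening: 0.904
finger_force: 0.0
```

move_arm --plan '[{"x":0,"y":0,"z":0,"yaw":0.14,"fingers":0.1},{"x":0,"y":0,"z":0,"yaw":0.23,"fingers":0.1},{"x":0,"y":0,"z":0,"yaw":0.23,"fingers":0.1},{"x":0,"y":0,"z":0,"yaw":0.23,"fingers":0.1}]'

```text
time: 21.45
eef_pos: [0.5815, 0.3616, 0.2012]
tcp_rot: [0.777, 0.629, -0.002, -0.0]
contact_force: [0.1, -0.4, -0.1]
opening: 0.901
finger_force: 0.0
```

```bash
python3 - <<'E'
from h import *
im=cv2.imread("pics/w11.png")[:,:,::-1]
print(quad(im,(np.array([ 0.6015, -0.0824,  0.2063]), np.array([0.4131, 0.9107, 0.0003, 0.0026])),(235,165),.042))
im,p=grab("wrist","w12"); b=boxes(im,p); b=min(b,key=lambda t:np.hypot(t[0]-.582,t[1]-.362)); go(b[0],b[1],b[2],.01)
E
```

```text
(np.int64(4179), ((515.3955078125, -97.56293487548828), (68.17154693603516, 47.290138244628906), 11.434694290161133))
box px [178.  214.3] xy 0.4520 0.3893 long axis 2.152  label 45.2x26.8
box px [320.3 213.9] xy 0.5813 0.3612 long axis 1.363  label 44.9x27.1
pose [0.5818 0.3615 0.2017] ang 1.3611 shift [-0.0001  0.      0.1917] yaw -0.0016 q6 0.62 t 21.5
```

move_arm --plan '[{"x":0,"y":0,"z":0.05,"yaw":0,"fingers":0.1},{"x":0,"y":0,"z":0.1,"yaw":0,"fingers":0.1},{"x":0,"y":0,"z":0.14,"yaw":0,"fingers":0.1},{"x":0,"y":0,"z":0.16,"yaw":0,"fingers":0.1},{"x":0,"y":0,"z":0.16,"yaw":0,"fingers":0.1}]'

```text
time: 22.0
eef_pos: [0.5791, 0.3601, 0.0378]
tcp_rot: [0.778, 0.629, -0.005, -0.001]
contact_force: [-0.2, 0.3, -0.6]
opening: 0.898
finger_force: 0.0
```

move_arm --plan '[{"x":0,"y":0,"z":0.015,"yaw":0,"fingers":0.1},{"x":0,"y":0,"z":0.03,"yaw":0,"fingers":0.1},{"x":0,"y":0,"z":0.03,"yaw":0,"fingers":0.1},{"x":0,"y":0,"z":0.03,"yaw":0,"fingers":0.1},{"x":0,"y":0,"z":0.03,"yaw":0,"fingers":0.1}]'

```text
time: 22.5
eef_pos: [0.583, 0.3623, 0.0144]
tcp_rot: [0.778, 0.629, 0.001, 0.0]
contact_force: [-0.0, 0.2, -0.0]
opening: 0.9
finger_force: 0.0
```

```bash
python3 - <<'E'
from h import *
im,p=grab("wrist","w13"); b=boxes(im,p); b=min(b,key=lambda t:np.hypot(t[0]-.582,t[1]-.362)); go(b[0],b[1],b[2],.01)
E
```

```text
box px [ 53.9 312.9] xy 0.4515 0.3893 long axis 2.155  label 44.7x26.6
box px [316.1 325.5] xy 0.5817 0.3609 long axis 1.355  label 44.3x26.5
pose [0.5831 0.3624 0.0145] ang 1.3599 shift [-0.0017 -0.0011  0.0045] yaw 0.0046 q6 0.62 t 22.6
```

move_arm --plan '[{"x":-0.001,"y":-0.001,"z":0.003,"yaw":0,"fingers":0.1},{"x":-0.001,"y":-0.001,"z":0.003,"yaw":0,"fingers":0.1},{"x":-0.001,"y":-0.001,"z":0.003,"yaw":0,"fingers":0.1}]'

```text
time: 22.85
eef_pos: [0.581, 0.3612, 0.0103]
tcp_rot: [0.778, 0.629, -0.0, -0.0]
contact_force: [-0.6, -0.1, -0.7]
opening: 0.9
finger_force: 0.0
```

move_arm --plan '[{"x":0,"y":0,"z":0,"yaw":0,"fingers":0.7},{"x":0,"y":0,"z":0,"yaw":0,"fingers":0.7},{"x":0,"y":0,"z":0,"yaw":0,"fingers":0.7},{"x":0,"y":0,"z":0,"yaw":0,"fingers":0.7},{"x":0,"y":0,"z":0,"yaw":0,"fingers":0.7}]' --force 30

```text
time: 23.35
eef_pos: [0.5813, 0.3613, 0.0106]
tcp_rot: [0.778, 0.629, 0.0, 0.0]
contact_force: [-0.9, 0.0, 1.4]
opening: 0.46
finger_force: 31.8
```

move_arm --plan '[{"x":0,"y":0,"z":-0.02,"yaw":0,"fingers":0.7},{"x":0,"y":0,"z":-0.06,"yaw":0,"fingers":0.7},{"x":0,"y":0,"z":-0.11,"yaw":0,"fingers":0.7},{"x":0,"y":0,"z":-0.15,"yaw":0,"fingers":0.7},{"x":0,"y":0,"z":-0.15,"yaw":0,"fingers":0.7}]'

```text
time: 23.85
eef_pos: [0.5852, 0.3631, 0.1694]
tcp_rot: [0.778, 0.629, 0.007, 0.002]
contact_force: [0.5, 0.1, -0.5]
opening: 0.457
finger_force: 31.6
```

```bash
python3 - <<'E'
from h import *
im,p=grab("wrist","w14"); boxes(im,p,p[0][2]+.0155)
go(.5156,-.0982,.1967,.157)
E
```

```text
box px [159.3 229. ] xy 0.5345 0.4183 long axis 2.151  label 20.0x12.2
box px [320.3 327.2] xy 0.5856 0.3627 long axis 1.350  label 43.9x26.5
pose [0.5834 0.3623 0.1653] ang 1.3599 shift [-0.4645  0.0301  0.0062] yaw 1.1632 q6 0.62 t 23.9
```

move_arm --plan '[{"x":-0.048,"y":0.003,"z":0,"yaw":0,"fingers":0.7},{"x":-0.096,"y":0.006,"z":0,"yaw":0,"fingers":0.7},{"x":-0.144,"y":0.009,"z":0,"yaw":0,"fingers":0.7},{"x":-0.192,"y":0.012,"z":0,"yaw":0,"fingers":0.7},{"x":-0.24,"y":0.015,"z":0,"yaw":0,"fingers":0.7}]'

```text
time: 24.4
eef_pos: [0.5435, 0.1217, 0.1579]
tcp_rot: [0.778, 0.629, -0.002, -0.001]
contact_force: [-0.2, -0.4, -0.5]
opening: 0.455
finger_force: 31.5
```

move_arm --plan '[{"x":-0.048,"y":0.003,"z":0,"yaw":0.12,"fingers":0.7},{"x":-0.096,"y":0.006,"z":0,"yaw":0.24,"fingers":0.7},{"x":-0.144,"y":0.009,"z":0,"yaw":0.36,"fingers":0.7},{"x":-0.192,"y":0.012,"z":0,"yaw":0.48,"fingers":0.7},{"x":-0.224,"y":0.015,"z":0,"yaw":0.6,"fingers":0.7}]'

```text
time: 24.9
eef_pos: [0.5112, -0.101, 0.1581]
tcp_rot: [0.93, 0.368, -0.002, -0.001]
contact_force: [0.8, -0.1, -0.4]
opening: 0.457
finger_force: 31.5
```

move_arm --plan '[{"x":0,"y":0,"z":0,"yaw":0.14,"fingers":0.7},{"x":0,"y":0,"z":0,"yaw":0.28,"fingers":0.7},{"x":0,"y":0,"z":0,"yaw":0.42,"fingers":0.7},{"x":0,"y":0,"z":0,"yaw":0.563,"fingers":0.7},{"x":0,"y":0,"z":0,"yaw":0.563,"fingers":0.7}]'

```text
time: 25.4
eef_pos: [0.512, -0.0983, 0.1581]
tcp_rot: [0.995, 0.098, -0.002, -0.001]
contact_force: [0.0, -0.1, -1.2]
opening: 0.46
finger_force: 31.5
```

move_arm --plan '[{"x":0,"y":0,"z":0.02,"yaw":0,"fingers":0.7},{"x":0,"y":0,"z":0.04,"yaw":0,"fingers":0.7},{"x":0,"y":0,"z":0.04,"yaw":0,"fingers":0.7},{"x":0,"y":0,"z":0.04,"yaw":0,"fingers":0.7}]'

```text
time: 25.8
eef_pos: [0.5126, -0.0984, 0.1194]
tcp_rot: [0.995, 0.099, -0.001, -0.001]
contact_force: [-0.5, 0.3, -0.8]
opening: 0.461
finger_force: 31.5
```

```bash
python3 - <<'E'
from h import *
im,p=grab("wrist","w15"); print(p)
go(.5160,-.0982,.1967,.047); boxes(im,p,p[0][2]+.0155)
E
```

```text
(array([ 0.5126, -0.0984,  0.1194]), array([ 0.9951,  0.0991, -0.0011, -0.0006]))
pose [ 0.5133 -0.0987  0.1205] ang 0.1982 shift [0.0027 0.     0.0735] yaw 0.0015 q6 0.99 t 25.9
box px [214.4 183.6] xy 0.5645 -0.0472 long axis 0.725  label 16.8x14.0
box px [177.8 200.5] xy 0.5564 -0.0380 long axis 2.294  label 18.7x17.0
```

View pics/w15.png

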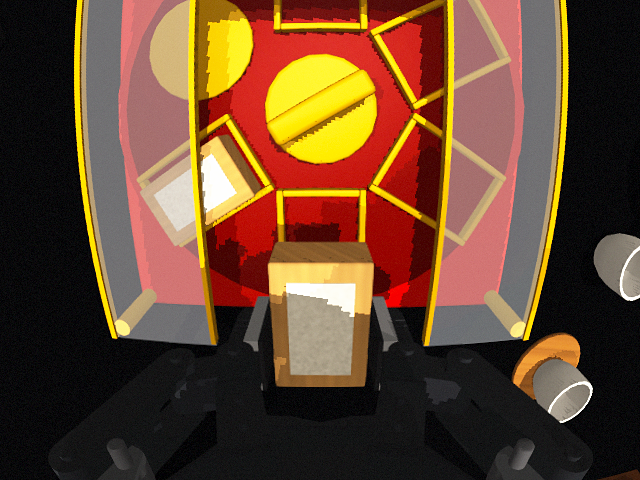

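The held box hangs square over pocket 1, with the far rim at row 190 and box B still seated in pocket 0 at (200,185). That was my 14th picture, so from here on I work by numbers only. I'll check the rim edge next.

```bash
cat >> h.py <<'E'
def rim(im,p,c,ang=.1967):
    """visible rim edge of pocket beyond the held box, relative to centre c, along camera-forward direction"""
    g=gold(im);g[:175]=0;g[243:]=0;g[:,:268]=0;g[:,372:]=0
    k=max(comps(g,50,5000),key=lambda t:t[1][4])[2];ys,xs=np.nonzero(k)
    r=np.median([ys[xs==x].min() for x in range(290,350)])
    mid=[plane("wrist",((xs[ys==y].min()+xs[ys==y].max())/2,y),.045,p)[:2] for y in range(int(r)+5,240)]
    m=plane("wrist",(320,r-.5),.045,p)[:2]
    u=np.array([np.cos(ang),np.sin(ang)]);v=np.array([-u[1],u[0]])
    print("rim outer edge rel x %.4f (37)"%((m-c)@u),"mid y %.4f"%((np.median(mid,axis=0)-c)@v), "row",r)
E
python3 - <<'E'
from h import *
im=cv2.imread("pics/w15.png")[:,:,::-1]
rim(im,(np.array([ 0.5126, -0.0984,  0.1194]), np.array([ 0.9951,  0.0991, -0.0011, -0.0006])),np.array([.5160,-.0982]))
E
```

```text
rim outer edge rel x 0.0377 (37) mid y 0.0002 row 190.0
```

move_arm --plan '[{"x":0.003,"y":0,"z":0,"yaw":0,"fingers":0.7},{"x":0.003,"y":0,"z":0.02,"yaw":0,"fingers":0.7},{"x":0.003,"y":0,"z":0.04,"yaw":0,"fingers":0.7},{"x":0.003,"y":0,"z":0.053,"yaw":0,"fingers":0.7},{"x":0.003,"y":0,"z":0.053,"yaw":0,"fingers":0.7}]'

```text
time: 26.35
eef_pos: [0.5152, -0.0977, 0.0659]
tcp_rot: [0.995, 0.098, -0.001, -0.001]
contact_force: [-0.2, 0.7, -0.8]
opening: 0.456
finger_force: 31.5
```

```bash
python3 - <<'E'
from h import *
im,p=grab("wrist","w16"); go(.5160,-.0982,.1967,.047); rim(im,p,np.array([.5160,-.0982]))
E
```

```text
pose [ 0.516 -0.098  0.067] ang 0.1971 shift [-0.      0.0002  0.02  ] yaw 0.0004 q6 0.99 t 26.4Traceback (most recent call last):
  File "<stdin>", line 2, in <module>
  File "h.py", line 58, in rim
    mid=[plane("wrist",((xs[ys==y].min()+xs[ys==y].max())/2,y),.045,p)[:2] for y in range(int(r)+5,240)]
                         ~~~~~~~~~~~~~^^
    return umr_minimum(a, axis, None, out, keepdims, initial, where)
ValueError: zero-size array to reduction operation minimum which has no identity
```

move_arm --plan '[{"x":0,"y":0,"z":0.005,"yaw":0,"fingers":0.7},{"x":0,"y":0,"z":0.01,"yaw":0,"fingers":0.7},{"x":0,"y":0,"z":0.015,"yaw":0,"fingers":0.7},{"x":0,"y":0,"z":0.018,"yaw":0,"fingers":0.7},{"x":0,"y":0,"z":0.018,"yaw":0,"fingers":0.7}]'

```text
time: 26.9
eef_pos: [0.5158, -0.098, 0.0487]
tcp_rot: [0.995, 0.098, -0.001, -0.0]
contact_force: [-1.1, -0.4, -0.2]
opening: 0.461
finger_force: 31.5
```

move_arm --plan '[{"x":0,"y":0,"z":0.001,"yaw":0,"fingers":0.7},{"x":0,"y":0,"z":0.002,"yaw":0,"fingers":0.7},{"x":0,"y":0,"z":0.003,"yaw":0,"fingers":0.7},{"x":0,"y":0,"z":0.003,"yaw":0,"fingers":0.7}]'

```text
time: 27.3
eef_pos: [0.5164, -0.0982, 0.0465]
tcp_rot: [0.995, 0.098, 0.0, 0.0]
contact_force: [0.3, 0.5, -1.0]
opening: 0.458
finger_force: 31.6
```

Next: release, lift, then measure.

move_arm --plan '[{"x":0,"y":0,"z":0,"yaw":0,"fingers":0.3},{"x":0,"y":0,"z":0,"yaw":0,"fingers":0.3},{"x":0,"y":0,"z":0,"yaw":0,"fingers":0.3},{"x":0,"y":0,"z":0,"yaw":0,"fingers":0.3},{"x":0,"y":0,"z":0,"yaw":0,"fingers":0.3}]'

```text
time: 27.8
eef_pos: [0.5162, -0.0982, 0.0464]
tcp_rot: [0.995, 0.098, 0.0, 0.0]
contact_force: [-1.0, -0.3, 0.1]
opening: 0.7
finger_force: 0.0
```

move_arm --plan '[{"x":0,"y":0,"z":-0.02,"yaw":0,"fingers":0.3},{"x":0,"y":0,"z":-0.05,"yaw":0,"fingers":0.3},{"x":0,"y":0,"z":-0.08,"yaw":0,"fingers":0.3},{"x":0,"y":0,"z":-0.08,"yaw":0,"fingers":0.3},{"x":0,"y":0,"z":-0.08,"yaw":0,"fingers":0.3}]'

```text
time: 28.3
eef_pos: [0.5166, -0.0983, 0.127]
tcp_rot: [0.995, 0.098, 0.001, 0.0]
contact_force: [-0.7, 0.2, -0.6]
opening: 0.701
finger_force: 0.0
```

```bash
python3 - <<'E'
from h import *
im,p=grab("wrist","w17"); go(.6,-.0815,.1967-np.pi/3,.062); boxes(im,p,.062)
E
```

```text
pose [ 0.5157 -0.098   0.1256] ang 0.1968 shift [0.0859 0.0004 0.0636] yaw 1.0473 q6 0.99 t 28.4
box px [217.1 188.6] xy 0.5482 -0.0273 long axis 0.728  label 26.5x21.4
box px [181.6 204.8] xy 0.5354 -0.0128 long axis 2.301  label 29.6x26.6
box px [319.7 256.3] xy 0.5172 -0.0981 long axis 0.198  label 44.1x26.2
```

move_arm --plan '[{"x":0.043,"y":0,"z":0,"yaw":-0.14,"fingers":0.3},{"x":0.086,"y":0,"z":0,"yaw":-0.28,"fingers":0.3},{"x":0.086,"y":0,"z":0,"yaw":-0.42,"fingers":0.3},{"x":0.086,"y":0,"z":0,"yaw":-0.56,"fingers":0.3},{"x":0.086,"y":0,"z":0,"yaw":-0.7,"fingers":0.3}]'

```text
time: 28.85
eef_pos: [0.5994, -0.0808, 0.1234]
tcp_rot: [0.9, 0.436, -0.002, -0.002]
contact_force: [0.1, -1.0, 0.7]
opening: 0.703
finger_force: 0.0
```

move_arm --plan '[{"x":0,"y":0,"z":0,"yaw":-0.14,"fingers":0.3},{"x":0,"y":0,"z":0,"yaw":-0.28,"fingers":0.3},{"x":0,"y":0,"z":0,"yaw":-0.42,"fingers":0.3},{"x":0,"y":0,"z":0,"yaw":-0.56,"fingers":0.3},{"x":0,"y":0,"z":0,"yaw":-0.7,"fingers":0.3}]'

```text
time: 29.35
eef_pos: [0.5992, -0.081, 0.1237]
tcp_rot: [0.696, 0.718, -0.001, -0.002]
contact_force: [-0.7, 0.1, 0.2]
opening: 0.7
finger_force: 0.0
```

move_arm --plan '[{"x":0,"y":0,"z":0,"yaw":-0.14,"fingers":0.3},{"x":0,"y":0,"z":0,"yaw":-0.28,"fingers":0.3},{"x":0,"y":0,"z":0,"yaw":-0.42,"fingers":0.3},{"x":0,"y":0,"z":0,"yaw":-0.56,"fingers":0.3},{"x":0,"y":0,"z":0,"yaw":-0.695,"fingers":0.3}]'

```text
time: 29.85
eef_pos: [0.5992, -0.081, 0.1237]
tcp_rot: [0.41, 0.912, -0.0, -0.002]
contact_force: [0.1, -0.5, -0.6]
opening: 0.701
finger_force: 0.0
```

move_arm --plan '[{"x":0,"y":0,"z":0,"yaw":0,"fingers":0.3},{"x":0,"y":0,"z":0,"yaw":0,"fingers":0.3},{"x":0,"y":0,"z":0,"yaw":0,"fingers":0.3}]'

```text
time: 30.15
eef_pos: [0.6001, -0.0812, 0.1254]
tcp_rot: [0.413, 0.911, -0.0, -0.001]
contact_force: [0.7, -0.1, -0.5]
opening: 0.699
finger_force: 0.0
```

```bash
python3 - <<'E'
from h import *
go(.6,-.0815,.1967-np.pi/3,.062)
E
```

```text
pose [ 0.6001 -0.0812  0.1254] ang 2.2898 shift [-0.0002 -0.0002  0.0634] yaw -0.0013 q6 -1.02 t 30.1
```

move_arm --plan '[{"x":0,"y":0,"z":0.03,"yaw":0,"fingers":0.3},{"x":0,"y":0,"z":0.05,"yaw":0,"fingers":0.3},{"x":0,"y":0,"z":0.062,"yaw":0,"fingers":0.3},{"x":0,"y":0,"z":0.062,"yaw":0,"fingers":0.3},{"x":0,"y":0,"z":0.062,"yaw":0,"fingers":0.3}]'

```text
time: 30.65
eef_pos: [0.601, -0.0815, 0.0648]
tcp_rot: [0.412, 0.911, 0.0, 0.0]
contact_force: [0.6, 0.1, 1.0]
opening: 0.692
finger_force: 0.0
```

move_arm --plan '[{"x":0,"y":0,"z":0,"yaw":0,"fingers":0.5},{"x":0,"y":0,"z":0,"yaw":0,"fingers":0.7},{"x":0,"y":0,"z":0,"yaw":0,"fingers":1.0},{"x":0,"y":0,"z":0,"yaw":0,"fingers":1.0},{"x":0,"y":0,"z":0,"yaw":0,"fingers":1.0}]' --force 60

```text
time: 31.15
eef_pos: [0.6003, -0.0823, 0.0656]
tcp_rot: [0.412, 0.911, -0.001, -0.0]
contact_force: [-3.8, -2.9, 5.3]
opening: 0.148
finger_force: 60.9
```

move_arm --plan '[{"x":0,"y":0,"z":0,"yaw":0,"fingers":1.0},{"x":0,"y":0,"z":0,"yaw":0,"fingers":1.0}]'

```text
time: 31.35
eef_pos: [0.6003, -0.0823, 0.0656]
tcp_rot: [0.412, 0.911, -0.001, -0.0]
contact_force: [-4.6, -2.3, 4.9]
opening: 0.146
finger_force: 60.9
```

move_arm --plan '[{"x":0,"y":0,"z":0,"yaw":0.1,"fingers":1.0},{"x":0,"y":0,"z":0,"yaw":0.2,"fingers":1.0},{"x":0,"y":0,"z":0,"yaw":0.3,"fingers":1.0},{"x":0,"y":0,"z":0,"yaw":0.4,"fingers":1.0},{"x":0,"y":0,"z":0,"yaw":0.5,"fingers":1.0}]'

```text
time: 31.85
eef_pos: [0.5996, -0.0826, 0.0656]
tcp_rot: [0.626, 0.78, -0.002, -0.001]
contact_force: [-7.0, -3.8, 7.5]
opening: 0.146
finger_force: 61.1
```

move_arm --plan '[{"x":0,"y":0,"z":0,"yaw":0.1,"fingers":1.0},{"x":0,"y":0,"z":0,"yaw":0.2,"fingers":1.0},{"x":0,"y":0,"z":0,"yaw":0.3,"fingers":1.0},{"x":0,"y":0,"z":0,"yaw":0.4,"fingers":1.0},{"x":0,"y":0,"z":0,"yaw":0.5,"fingers":1.0}]'

```text
time: 32.35
eef_pos: [0.5988, -0.0826, 0.0656]
tcp_rot: [0.8, 0.601, -0.003, -0.001]
contact_force: [-9.6, -3.0, 9.0]
opening: 0.145
finger_force: 61.4
```

move_arm --plan '[{"x":0,"y":0,"z":0,"yaw":0.047,"fingers":1.0},{"x":0,"y":0,"z":0,"yaw":0.047,"fingers":1.0},{"x":0,"y":0,"z":0,"yaw":0.047,"fingers":1.0}]'

```text
time: 32.65
eef_pos: [0.5987, -0.0826, 0.0656]
tcp_rot: [0.812, 0.583, -0.003, -0.001]
contact_force: [-10.2, -3.8, 8.7]
opening: 0.143
finger_force: 61.4
```

```bash
python3 - <<'E'
from h import *
go(.6,-.0815,.1967-2*np.pi/3,.062)
E
```

```text
pose [ 0.5987 -0.0826  0.0656] ang 1.2457 shift [0.0014 0.0009 0.0036] yaw 0.0018 q6 0.02 t 32.6
```

move_arm --plan '[{"x":0,"y":0,"z":0,"yaw":0,"fingers":0.4},{"x":0,"y":0,"z":0,"yaw":0,"fingers":0.3},{"x":0,"y":0,"z":0,"yaw":0,"fingers":0.3},{"x":0,"y":0,"z":-0.01,"yaw":0,"fingers":0.3},{"x":0,"y":0,"z":-0.04,"yaw":0,"fingers":0.3}]'

```text
time: 33.15
eef_pos: [0.5982, -0.0804, 0.1016]
tcp_rot: [0.812, 0.583, -0.002, -0.003]
contact_force: [-0.2, -0.3, -0.1]
opening: 0.703
finger_force: 0.0
```

move_arm --plan '[{"x":0,"y":0,"z":-0.05,"yaw":0,"fingers":0.1},{"x":0,"y":0,"z":-0.1,"yaw":0,"fingers":0.1},{"x":0,"y":0,"z":-0.1,"yaw":0,"fingers":0.1},{"x":0,"y":0,"z":-0.1,"yaw":0,"fingers":0.1}]'

```text
time: 33.55
eef_pos: [0.6018, -0.0815, 0.2074]
tcp_rot: [0.812, 0.583, 0.002, 0.002]
contact_force: [-0.0, 0.0, -0.7]
opening: 0.902
finger_force: 0.0
```

```bash
python3 - <<'E'
from h import *
im,p=grab("wrist","w18"); boxes(im,p); go(.452,.3893,2.15,.2)
g=gold(im)
for uv in []: pass
T=grab("top","t3")[0];S=grab("scene","s3")[0]
for n,I in(("top",T),("scene",S)):
    hsv=cv2.cvtColor(I[:,:,::-1].copy(),cv2.COLOR_BGR2HSV)
    for c,s,_ in comps((hsv[...,1]<60)&(hsv[...,2]>150),60,450):print(n,c)
# bar angle from wrist: brightest gold in hub -> pocket in slot
c=np.array([.5157,-.0985]); 
# project pocket centre into wrist numerically
from scipy.optimize import least_squares
f=lambda uv: plane("wrist",uv,.042,p)[:2]*1000-c*1000
uv=least_squares(f,[320,200]).x; print("pocket px",uv, quad(im,p,uv,.042))
E
```

```text
box px [309.8 108. ] xy 0.6247 0.0047 long axis 1.239  label 43.0x30.1
box px [316.2 137.3] xy 0.6186 -0.0132 long axis 2.818  label 28.6x17.5
box px [216.1 167.3] xy 0.5296 -0.0152 long axis 2.289  label 39.4x30.4
box px [239.1 186.6] xy 0.5426 -0.0309 long axis 0.722  label 28.0x18.9
pose [ 0.6006 -0.0812  0.2048] ang 1.2449 shift [ 0.3981 -0.2913  0.0046] yaw -0.9051 q6 0.02 t 33.6
top [210.9804 205.9216]
top [316.6552 213.4397]
top [488.6479 254.4577]
top [142.6046 292.2738]
top [189.6511 309.6331]
top [487.0243 314.8459]
top [147.084 338.916]
scene [612.672   66.8519]
scene [567.8565 107.6651]
scene [437.7988 167.0592]
scene [417.4646 186.9528]
scene [456.52  188.808]
scene [186.6553 233.3915]
scene [329.8054 239.1275]
scene [437.2156 258.3593]
scene [347.665  268.2427]
pocket px [235.0121 263.8021] (np.int64(295734), ((554.037353515625, -254.191162109375), (879.333740234375, 1516.7738037109375), 70.84429168701172))
```

move_arm --plan '[{"x":0.199,"y":-0.1455,"z":0,"yaw":0,"fingers":0.1},{"x":0.199,"y":-0.1455,"z":0,"yaw":0,"fingers":0.1},{"x":0.199,"y":-0.1455,"z":0,"yaw":0,"fingers":0.1},{"x":0.199,"y":-0.1455,"z":0,"yaw":0,"fingers":0.1},{"x":0.199,"y":-0.1455,"z":0,"yaw":0,"fingers":0.1}]'

```text
time: 34.2
eef_pos: [0.5244, 0.1555, 0.2021]
tcp_rot: [0.813, 0.583, -0.002, -0.001]
contact_force: [1.0, -0.1, 0.3]
opening: 0.902
finger_force: 0.0
```

move_arm --plan '[{"x":0.199,"y":-0.1455,"z":0,"yaw":-0.14,"fingers":0.1},{"x":0.199,"y":-0.1455,"z":0,"yaw":-0.28,"fingers":0.1},{"x":0.199,"y":-0.1455,"z":0,"yaw":-0.42,"fingers":0.1},{"x":0.199,"y":-0.1455,"z":0,"yaw":-0.56,"fingers":0.1},{"x":0.199,"y":-0.1455,"z":0,"yaw":-0.7,"fingers":0.1}]'

```text
time: 34.7
eef_pos: [0.4503, 0.3904, 0.202]
tcp_rot: [0.561, 0.828, -0.002, -0.001]
contact_force: [1.1, 0.6, -0.2]
opening: 0.901
finger_force: 0.0
```

move_arm --plan '[{"x":0,"y":0,"z":0,"yaw":-0.14,"fingers":0.1},{"x":0,"y":0,"z":0,"yaw":-0.205,"fingers":0.1},{"x":0,"y":0,"z":0,"yaw":-0.205,"fingers":0.1},{"x":0,"y":0,"z":0,"yaw":-0.205,"fingers":0.1}]'

```text
time: 35.1
eef_pos: [0.4518, 0.3884, 0.2027]
tcp_rot: [0.477, 0.879, -0.001, -0.001]
contact_force: [-0.2, 0.2, 0.2]
opening: 0.9
finger_force: 0.0
```

```bash
python3 - <<'E'
from h import *
im,p=grab("wrist","w19"); b=boxes(im,p); b=min(b,key=lambda t:np.hypot(t[0]-.452,t[1]-.389)); go(b[0],b[1],b[2],.01)
E
```

```text
Traceback (most recent call last):
ValueError: min() iterable argument is empty
```

```bash
python3 - <<'E'
from h import *
S=grab("scene","s4")[0]
hsv=cv2.cvtColor(S[:,:,::-1].copy(),cv2.COLOR_BGR2HSV)
for c,s,_ in comps((hsv[...,1]<60)&(hsv[...,2]>120),60,450):print("scene",c)
o=(hsv[...,0]>5)&(hsv[...,0]<28)&(hsv[...,1]>70)&(hsv[...,2]>60)
for c,s,_ in comps(o,40,500):print("sc orange",c,s)
im=cv2.imread("pics/w19.png");h=cv2.cvtColor(im,cv2.COLOR_BGR2HSV)
for c,s,_ in comps((h[...,1]<90)&(h[...,2]>120),150,9000):print("w white",c,s)
for c,s,_ in comps((h[...,0]>5)&(h[...,0]<30)&(h[...,1]>70)&(h[...,2]>60),150,9000):print("w orange",c,s)
E
```

```text
scene [633.4715  28.2412]
scene [632.962   88.0127]
scene [435.8462 166.8205]
scene [417.3571 186.7143]
scene [456.5512 188.7087]
scene [186.4075 234.2198]
scene [330.7937 239.7688]
scene [437.4086 258.457 ]
scene [347.5063 267.5607]
sc orange [370.3486   3.8   ] [352   0  45  12 350]
sc orange [454.8855 192.6565] [444 179  25  26 262]
sc orange [191.9662 247.6646] [174 231  34  28 474]
sc orange [552.5058 281.7762] [542 271  22  23 344]
sc orange [445.5697 306.7394] [436 298  21  19 165]
w white [227.0729 160.6145] [ 190  131   75   61 1948]
w white [322.4013 215.8842] [ 300  185   44   59 2305]
w white [231.6829 280.613 ] [ 208  256   49   49 1173]
w white [469.203  302.6673] [456 290  27  26 532]
w white [200.7461 332.8491] [184 305  37  58 709]
w white [439.6648 332.8225] [421 305  37  58 710]
w white [397.6456 400.9569] [379 391  39  21 649]
w white [160.7357 470.0071] [149 458  31  22 420]
w orange [320.2152 183.7834] [299 175  47  35 725]
w orange [565.1369 321.289 ] [524 296 106  64 263]
w orange [601.3828 374.0938] [568 348  72  61 256]
w orange [574.5208 367.6422] [565 357  22  24 313]
w orange [611.7336 412.1223] [596 394  34  39 687]
w orange [166.209  450.0995] [151 431  36  39 402]
w orange [635.6524 451.3537] [629 439  11  27 164]
```

move_arm --plan '[{"x":0,"y":0,"z":0.05,"yaw":0,"fingers":0.1},{"x":0,"y":0,"z":0.1,"yaw":0,"fingers":0.1},{"x":0,"y":0,"z":0.14,"yaw":0,"fingers":0.1},{"x":0,"y":0,"z":0.15,"yaw":0,"fingers":0.1},{"x":0,"y":0,"z":0.15,"yaw":0,"fingers":0.1}]'

```text
time: 35.7
eef_pos: [0.4514, 0.3879, 0.0526]
tcp_rot: [0.476, 0.879, -0.002, -0.001]
contact_force: [-1.0, -0.3, -0.1]
opening: 0.9
finger_force: 0.0
```

move_arm --plan '[{"x":0,"y":0,"z":0,"yaw":0,"fingers":0.1},{"x":0,"y":0,"z":0,"yaw":0,"fingers":0.1},{"x":0,"y":0,"z":0,"yaw":0,"fingers":0.1}]'

```text
time: 36.0
eef_pos: [0.4539, 0.3898, 0.057]
tcp_rot: [0.476, 0.88, 0.002, 0.001]
contact_force: [-0.5, -0.2, 0.2]
opening: 0.901
finger_force: 0.0
```

```bash
python3 - <<'E'
from h import *
im,p=grab("wrist","w20"); boxes(im,p); go(.452,.3895,2.15,.01)
h=cv2.cvtColor(im[:,:,::-1].copy(),cv2.COLOR_BGR2HSV)
m=h[...,2]>80; m[:, :235]=0; m[:,405:]=0; m[400:]=0
for c,s,k in comps(m,2000,30000):
    cn=cv2.convexHull(max(cv2.findContours(k.astype(np.uint8),0,1)[0],key=cv2.contourArea)); print(c,s,cv2.approxPolyDP(cn,4,True)[:,0].tolist())
E
```

```text
box px [316.8 280. ] xy 0.4532 0.3893 long axis 2.148  label 44.1x26.9
pose [0.4536 0.3896 0.0565] ang 2.1497 shift [ 0.0008 -0.0016  0.0465] yaw -0.0003 q6 -0.04 t 36.0
[316.6943 270.9424] [ 276  213   82  119 9178] [[351, 213], [357, 227], [353, 329], [282, 330], [276, 241], [280, 216]]
```

move_arm --plan '[{"x":0,"y":-0.001,"z":0.02,"yaw":0,"fingers":0.1},{"x":0,"y":-0.001,"z":0.04,"yaw":0,"fingers":0.1},{"x":0,"y":-0.001,"z":0.046,"yaw":0,"fingers":0.1},{"x":0,"y":-0.001,"z":0.046,"yaw":0,"fingers":0.1},{"x":0,"y":-0.001,"z":0.046,"yaw":0,"fingers":0.1}]'

```text
time: 36.55
eef_pos: [0.4522, 0.3888, 0.0094]
tcp_rot: [0.476, 0.88, 0.001, 0.0]
contact_force: [-0.2, -0.1, 0.6]
opening: 0.899
finger_force: 0.0
```

move_arm --plan '[{"x":0,"y":0,"z":0,"yaw":0,"fingers":0.1},{"x":0,"y":0,"z":0,"yaw":0,"fingers":0.1}]'

```text
time: 36.75
eef_pos: [0.4522, 0.3888, 0.0095]
tcp_rot: [0.476, 0.88, 0.001, 0.001]
contact_force: [0.1, -0.7, -0.0]
opening: 0.901
finger_force: 0.0
```

```bash
python3 - <<'E'
from h import *
im,p=grab("wrist","w21"); b=boxes(im,p); go(.4528,.3893,2.15,.0105)
E
```

```text
box px [321.2 327.8] xy 0.4534 0.3890 long axis 2.159  label 44.7x26.6
pose [0.4521 0.3887 0.0093] ang 2.1498 shift [ 0.0001  0.0009 -0.0012] yaw -0.0002 q6 -0.04 t 36.8
```

move_arm --plan '[{"x":0,"y":0.001,"z":-0.001,"yaw":0,"fingers":0.1},{"x":0,"y":0.001,"z":-0.001,"yaw":0,"fingers":0.7},{"x":0,"y":0.001,"z":-0.001,"yaw":0,"fingers":0.7},{"x":0,"y":0.001,"z":-0.001,"yaw":0,"fingers":0.7},{"x":0,"y":0.001,"z":-0.001,"yaw":0,"fingers":0.7}]' --force 30

```text
time: 37.3
eef_pos: [0.4526, 0.389, 0.0096]
tcp_rot: [0.476, 0.88, 0.0, 0.0]
contact_force: [0.6, 0.9, -0.1]
opening: 0.46
finger_force: 32.0
```

move_arm --plan '[{"x":0,"y":0,"z":0,"yaw":0,"fingers":0.7},{"x":0,"y":0,"z":0,"yaw":0,"fingers":0.7}]'

```text
time: 37.5
eef_pos: [0.4526, 0.389, 0.0095]
tcp_rot: [0.476, 0.88, 0.0, 0.0]
contact_force: [0.3, 0.5, 0.7]
opening: 0.456
finger_force: 32.0
```

move_arm --plan '[{"x":0,"y":0,"z":-0.02,"yaw":0,"fingers":0.7},{"x":0,"y":0,"z":-0.06,"yaw":0,"fingers":0.7},{"x":0,"y":0,"z":-0.11,"yaw":0,"fingers":0.7},{"x":0,"y":0,"z":-0.15,"yaw":0,"fingers":0.7},{"x":0,"y":0,"z":-0.15,"yaw":0,"fingers":0.7}]'

```text
time: 38.0
eef_pos: [0.4559, 0.3911, 0.1671]
tcp_rot: [0.476, 0.88, 0.006, 0.003]
contact_force: [1.2, 0.3, 0.4]
opening: 0.458
finger_force: 31.9
```

```bash
python3 - <<'E'
from h import *
im,p=grab("wrist","w22"); boxes(im,p,p[0][2]+.0155)
go(.5160,-.0982,.1967,.157)
E
```

```text
box px [320.3 327.7] xy 0.4570 0.3905 long axis 2.158  label 45.2x26.6
pose [0.4541 0.39   0.1632] ang 2.1498 shift [-0.4425 -0.2154  0.0048] yaw -1.1885 q6 -0.04 t 38.0
```

move_arm --plan '[{"x":-0.044,"y":-0.0215,"z":0,"yaw":0,"fingers":0.7},{"x":-0.088,"y":-0.043,"z":0,"yaw":0,"fingers":0.7},{"x":-0.132,"y":-0.0645,"z":0,"yaw":0,"fingers":0.7},{"x":-0.177,"y":-0.086,"z":0,"yaw":0,"fingers":0.7},{"x":-0.221,"y":-0.1075,"z":0,"yaw":0,"fingers":0.7}]'

```text
time: 38.55
eef_pos: [0.4815, 0.1431, 0.1567]
tcp_rot: [0.476, 0.88, -0.001, -0.002]
contact_force: [0.0, -0.4, -0.6]
opening: 0.458
finger_force: 31.8
```

move_arm --plan '[{"x":-0.044,"y":-0.0215,"z":0,"yaw":0.13,"fingers":0.7},{"x":-0.088,"y":-0.043,"z":0,"yaw":0.26,"fingers":0.7},{"x":-0.132,"y":-0.0645,"z":0,"yaw":0.39,"fingers":0.7},{"x":-0.177,"y":-0.086,"z":0,"yaw":0.52,"fingers":0.7},{"x":-0.221,"y":-0.108,"z":0,"yaw":0.65,"fingers":0.7}]'

```text
time: 39.05
eef_pos: [0.5122, -0.1004, 0.1568]
tcp_rot: [0.734, 0.679, -0.001, -0.002]
contact_force: [-0.2, 0.5, -0.8]
opening: 0.462
finger_force: 31.8
```

move_arm --plan '[{"x":0,"y":0,"z":0,"yaw":0.14,"fingers":0.7},{"x":0,"y":0,"z":0,"yaw":0.28,"fingers":0.7},{"x":0,"y":0,"z":0,"yaw":0.42,"fingers":0.7},{"x":0,"y":0,"z":0,"yaw":0.56,"fingers":0.7},{"x":0,"y":0,"z":0,"yaw":0.7,"fingers":0.7}]'

```text
time: 39.55
eef_pos: [0.5121, -0.0985, 0.1564]
tcp_rot: [0.922, 0.386, -0.002, -0.002]
contact_force: [0.2, -0.6, -1.3]
opening: 0.46
finger_force: 31.8
```

move_arm --plan '[{"x":0,"y":0,"z":0.01,"yaw":0.14,"fingers":0.7},{"x":0,"y":0,"z":0.02,"yaw":0.28,"fingers":0.7},{"x":0,"y":0,"z":0.03,"yaw":0.42,"fingers":0.7},{"x":0,"y":0,"z":0.04,"yaw":0.56,"fingers":0.7},{"x":0,"y":0,"z":0.04,"yaw":0.603,"fingers":0.7}]'

```text
time: 40.05
eef_pos: [0.5108, -0.0978, 0.1148]
tcp_rot: [0.995, 0.096, -0.004, -0.002]
contact_force: [-0.8, -0.2, -1.0]
opening: 0.459
finger_force: 31.8
```

move_arm --plan '[{"x":0,"y":0,"z":0,"yaw":0,"fingers":0.7},{"x":0,"y":0,"z":0,"yaw":0,"fingers":0.7},{"x":0,"y":0,"z":0,"yaw":0,"fingers":0.7}]'

```text
time: 40.35
eef_pos: [0.5135, -0.0989, 0.1187]
tcp_rot: [0.995, 0.099, -0.0, -0.0]
contact_force: [0.1, -0.6, 0.1]
opening: 0.46
finger_force: 31.8
```

```bash
python3 - <<'E'
from h import *
im,p=grab("wrist","w23")
go(.5160,-.0982,.1967,.0455); boxes(im,p,p[0][2]+.0165); rim(im,p,np.array([.5160,-.0982]))
E
```

```text
pose [ 0.5137 -0.0989  0.119 ] ang 0.1973 shift [ 0.0025 -0.0002  0.0735] yaw 0.0006 q6 0.99 t 40.4
box px [167.6  41.7] xy 0.6145 -0.0257 long axis 1.253  label 21.1x16.8
box px [206.8  51.1] xy 0.6107 -0.0372 long axis 2.831  label 16.6x11.5
box px [212.3 180. ] xy 0.5668 -0.0467 long axis 0.702  label 16.8x13.9
box px [175.3 196.5] xy 0.5589 -0.0376 long axis 2.280  label 18.7x17.0
box px [321.3 325.6] xy 0.5143 -0.0987 long axis 0.198  label 43.9x26.2
rim outer edge rel x 0.0375 (37) mid y -0.0248 row 192.0
```

move_arm --plan '[{"x":0.002,"y":0,"z":0,"yaw":0,"fingers":0.7},{"x":0.002,"y":0,"z":0.02,"yaw":0,"fingers":0.7},{"x":0.002,"y":0,"z":0.04,"yaw":0,"fingers":0.7},{"x":0.002,"y":0,"z":0.053,"yaw":0,"fingers":0.7},{"x":0.002,"y":0,"z":0.053,"yaw":0,"fingers":0.7}]'

```text
time: 40.9
eef_pos: [0.5142, -0.098, 0.0642]
tcp_rot: [0.995, 0.098, -0.002, -0.001]
contact_force: [-0.9, 0.7, -1.1]
opening: 0.464
finger_force: 31.8
```

move_arm --plan '[{"x":0,"y":0,"z":0.005,"yaw":0,"fingers":0.7},{"x":0,"y":0,"z":0.01,"yaw":0,"fingers":0.7},{"x":0,"y":0,"z":0.015,"yaw":0,"fingers":0.7},{"x":0,"y":0,"z":0.018,"yaw":0,"fingers":0.7},{"x":0,"y":0,"z":0.018,"yaw":0,"fingers":0.7}]'

```text
time: 41.4
eef_pos: [0.5155, -0.0985, 0.0479]
tcp_rot: [0.995, 0.098, -0.0, -0.0]
contact_force: [0.1, 0.8, -1.8]
opening: 0.461
finger_force: 31.8
```

move_arm --plan '[{"x":0,"y":0,"z":0,"yaw":0,"fingers":0.7},{"x":0,"y":0,"z":0,"yaw":0,"fingers":0.7}]'

```text
time: 41.6
eef_pos: [0.516, -0.0987, 0.0486]
tcp_rot: [0.995, 0.098, 0.0, 0.0]
contact_force: [-0.1, 0.3, -1.0]
opening: 0.46
finger_force: 31.8
```

move_arm --plan '[{"x":0,"y":0,"z":0.001,"yaw":0,"fingers":0.7},{"x":0,"y":0,"z":0.002,"yaw":0,"fingers":0.7},{"x":0,"y":0,"z":0.003,"yaw":0,"fingers":0.7},{"x":0,"y":0,"z":0.003,"yaw":0,"fingers":0.7},{"x":0,"y":0,"z":0.003,"yaw":0,"fingers":0.7}]'

```text
time: 42.1
eef_pos: [0.5159, -0.0987, 0.0455]
tcp_rot: [0.995, 0.098, 0.0, 0.0]
contact_force: [-0.4, -0.0, 1.3]
opening: 0.461
finger_force: 32.0
```

move_arm --plan '[{"x":0,"y":0,"z":0,"yaw":0,"fingers":0.3},{"x":0,"y":0,"z":0,"yaw":0,"fingers":0.3},{"x":0,"y":0,"z":0,"yaw":0,"fingers":0.3},{"x":0,"y":0,"z":0,"yaw":0,"fingers":0.3},{"x":0,"y":0,"z":0,"yaw":0,"fingers":0.3}]'

```text
time: 42.6
eef_pos: [0.5158, -0.0986, 0.0453]
tcp_rot: [0.995, 0.098, 0.0, -0.0]
contact_force: [-0.8, 0.2, -0.4]
opening: 0.701
finger_force: 0.0
```

move_arm --plan '[{"x":0,"y":0,"z":-0.02,"yaw":0,"fingers":0.3},{"x":0,"y":0,"z":-0.05,"yaw":0,"fingers":0.3},{"x":0,"y":0,"z":-0.08,"yaw":0,"fingers":0.3},{"x":0,"y":0,"z":-0.08,"yaw":0,"fingers":0.3},{"x":0,"y":0,"z":-0.08,"yaw":0,"fingers":0.3}]'

```text
time: 43.1
eef_pos: [0.5161, -0.0987, 0.126]
tcp_rot: [0.995, 0.098, 0.001, 0.0]
contact_force: [-0.2, 0.8, 0.1]
opening: 0.7
finger_force: 0.0
```

```bash
python3 - <<'E'
from h import *
im,p=grab("wrist","w24"); go(.5997,-.0818,.1967-2*np.pi/3,.062); boxes(im,p,.062)
E
```

```text
pose [ 0.5153 -0.0984  0.1247] ang 0.1968 shift [0.0861 0.0003 0.0626] yaw -1.0471 q6 0.99 t 43.1
box px [171.5  48.8] xy 0.6262 0.0071 long axis 1.248  label 33.5x26.6
box px [209.8  58.4] xy 0.6199 -0.0116 long axis 2.829  label 26.4x16.7
box px [215.2 182.8] xy 0.5510 -0.0261 long axis 0.708  label 26.4x21.7
box px [179.4 198.6] xy 0.5387 -0.0117 long axis 2.284  label 29.8x26.8
box px [320.1 256.5] xy 0.5171 -0.0984 long axis 0.200  label 43.9x26.2
```

move_arm --plan '[{"x":0.043,"y":0,"z":0,"yaw":-0.14,"fingers":0.3},{"x":0.086,"y":0,"z":0,"yaw":-0.28,"fingers":0.3},{"x":0.086,"y":0,"z":0,"yaw":-0.42,"fingers":0.3},{"x":0.086,"y":0,"z":0,"yaw":-0.56,"fingers":0.3},{"x":0.086,"y":0,"z":0,"yaw":-0.7,"fingers":0.3}]'

```text
time: 43.65
eef_pos: [0.599, -0.0812, 0.1224]
tcp_rot: [0.9, 0.436, -0.002, -0.002]
contact_force: [0.1, 0.5, -0.6]
opening: 0.697
finger_force: 0.0
```

move_arm --plan '[{"x":0,"y":0,"z":0,"yaw":-0.14,"fingers":0.3},{"x":0,"y":0,"z":0,"yaw":-0.28,"fingers":0.3},{"x":0,"y":0,"z":0,"yaw":-0.347,"fingers":0.3},{"x":0,"y":0,"z":0,"yaw":-0.347,"fingers":0.3},{"x":0,"y":0,"z":0,"yaw":-0.347,"fingers":0.3}]'

```text
time: 44.15
eef_pos: [0.5992, -0.0815, 0.1237]
tcp_rot: [0.813, 0.582, -0.001, -0.001]
contact_force: [-0.0, 0.3, -1.1]
opening: 0.696
finger_force: 0.0
```

```bash
python3 - <<'E'
from h import *
go(.5997,-.0818,.1967-2*np.pi/3,.062)
E
```

```text
pose [ 0.5992 -0.0815  0.1237] ang 1.2423 shift [-0.0001  0.0007  0.0617] yaw -0.0016 q6 0.03 t 44.1
```

move_arm --plan '[{"x":0,"y":0,"z":0.03,"yaw":0,"fingers":0.3},{"x":0,"y":0,"z":0.05,"yaw":0,"fingers":0.3},{"x":0,"y":0,"z":0.06,"yaw":0,"fingers":0.3},{"x":0,"y":0,"z":0.06,"yaw":0,"fingers":0.3},{"x":0,"y":0,"z":0.06,"yaw":0,"fingers":0.3}]'

```text
time: 44.65
eef_pos: [0.6005, -0.0819, 0.0658]
tcp_rot: [0.813, 0.582, 0.0, 0.0]
contact_force: [0.2, -0.3, -1.0]
opening: 0.699
finger_force: 0.0
```

move_arm --plan '[{"x":0,"y":0,"z":0,"yaw":0,"fingers":0.5},{"x":0,"y":0,"z":0,"yaw":0,"fingers":0.7},{"x":0,"y":0,"z":0,"yaw":0,"fingers":1.0},{"x":0,"y":0,"z":0,"yaw":0,"fingers":1.0},{"x":0,"y":0,"z":0,"yaw":0,"fingers":1.0}]' --force 60

```text
time: 45.15
eef_pos: [0.5991, -0.0814, 0.0664]
tcp_rot: [0.813, 0.583, -0.001, -0.001]
contact_force: [-5.7, 0.8, 6.1]
opening: 0.144
finger_force: 61.6
```

move_arm --plan '[{"x":0,"y":0,"z":0,"yaw":0,"fingers":1.0},{"x":0,"y":0,"z":0,"yaw":0,"fingers":1.0}]'

```text
time: 45.35
eef_pos: [0.5991, -0.0814, 0.0664]
tcp_rot: [0.813, 0.583, -0.001, -0.001]
contact_force: [-5.3, 1.9, 5.8]
opening: 0.146
finger_force: 61.5
```

move_arm --plan '[{"x":0,"y":0,"z":0,"yaw":0.1,"fingers":1.0},{"x":0,"y":0,"z":0,"yaw":0.2,"fingers":1.0},{"x":0,"y":0,"z":0,"yaw":0.3,"fingers":1.0},{"x":0,"y":0,"z":0,"yaw":0.4,"fingers":1.0},{"x":0,"y":0,"z":0,"yaw":0.5,"fingers":1.0}]'

```text
time: 45.85
eef_pos: [0.5989, -0.0813, 0.0664]
tcp_rot: [0.932, 0.362, -0.002, -0.001]
contact_force: [-5.3, 1.1, 5.4]
opening: 0.144
finger_force: 61.6
```

move_arm --plan '[{"x":0,"y":0,"z":0,"yaw":0.1,"fingers":1.0},{"x":0,"y":0,"z":0,"yaw":0.2,"fingers":1.0},{"x":0,"y":0,"z":0,"yaw":0.3,"fingers":1.0},{"x":0,"y":0,"z":0,"yaw":0.4,"fingers":1.0},{"x":0,"y":0,"z":0,"yaw":0.5,"fingers":1.0}]'

```text
time: 46.35
eef_pos: [0.5989, -0.0811, 0.0664]
tcp_rot: [0.993, 0.12, -0.002, -0.001]
contact_force: [-5.7, 2.0, 6.7]
opening: 0.148
finger_force: 61.6
```

move_arm --plan '[{"x":0,"y":0,"z":0,"yaw":0.047,"fingers":1.0},{"x":0,"y":0,"z":0,"yaw":0.047,"fingers":1.0},{"x":0,"y":0,"z":0,"yaw":0.047,"fingers":1.0}]'

```text
time: 46.65
eef_pos: [0.5989, -0.0811, 0.0665]
tcp_rot: [0.995, 0.098, -0.002, -0.001]
contact_force: [-5.7, 1.8, 7.0]
opening: 0.142
finger_force: 61.6
```

```bash
python3 - <<'E'
from h import *
go(.6,-.0815,.1967,.062)
E
```

```text
pose [ 0.5989 -0.0811  0.0665] ang 0.1968 shift [0.0011 0.0006 0.0044] yaw 0.0001 q6 1.07 t 46.6
```

Next: release, lift, back off, then check everything numerically.

move_arm --plan '[{"x":0,"y":0,"z":0,"yaw":0,"fingers":0.4},{"x":0,"y":0,"z":0,"yaw":0,"fingers":0.3},{"x":0,"y":0,"z":0,"yaw":0,"fingers":0.3},{"x":0,"y":0,"z":-0.01,"yaw":0,"fingers":0.3},{"x":0,"y":0,"z":-0.04,"yaw":0,"fingers":0.3}]'

```text
time: 47.15
eef_pos: [0.5978, -0.0812, 0.1027]
tcp_rot: [0.995, 0.098, -0.003, -0.001]
contact_force: [0.0, -0.6, 0.3]
opening: 0.698
finger_force: 0.0
```

move_arm --plan '[{"x":-0.03,"y":0,"z":-0.04,"yaw":0,"fingers":0.1},{"x":-0.07,"y":0,"z":-0.07,"yaw":0,"fingers":0.1},{"x":-0.11,"y":0,"z":-0.1,"yaw":0,"fingers":0.1},{"x":-0.11,"y":0,"z":-0.1,"yaw":0,"fingers":0.1},{"x":-0.11,"y":0,"z":-0.1,"yaw":0,"fingers":0.1}]'

```text
time: 47.65
eef_pos: [0.4927, -0.1037, 0.2072]
tcp_rot: [0.995, 0.098, 0.002, 0.001]
contact_force: [-0.2, -0.3, 0.7]
opening: 0.9
finger_force: 0.0
```

move_arm --plan '[{"x":0,"y":0,"z":0,"yaw":0,"fingers":0.1},{"x":0,"y":0,"z":0,"yaw":0,"fingers":0.1},{"x":0,"y":0,"z":0,"yaw":0,"fingers":0.1}]'

```text
time: 47.95
eef_pos: [0.4923, -0.1029, 0.2037]
tcp_rot: [0.995, 0.099, -0.001, -0.001]
contact_force: [-0.1, -0.2, -1.0]
opening: 0.897
finger_force: 0.0
```

```bash
python3 - <<'E'
from h import *
from scipy.optimize import least_squares
im,p=grab("wrist","w25"); go(.6,-.08)
c=np.array([.5157,-.0985]);uv=least_squares(lambda uv: plane("wrist",uv,.042,p)[:2]*1000-c*1000,[320,200]).x
print("slot pocket",uv,quad(im,p,uv,.042)); boxes(im,p,.062)
for n in("top","scene"):
    I=grab(n,n+"_end")[0];h=cv2.cvtColor(I[:,:,::-1].copy(),cv2.COLOR_BGR2HSV)
    for q,s,_ in comps((h[...,1]<60)&(h[...,2]>140),60,450):print(n,q)
h=cv2.cvtColor(im[:,:,::-1].copy(),cv2.COLOR_BGR2HSV)
for q,s,k in comps((h[...,1]<70)&(h[...,2]>110),800,6000):
    if q[0]>430 and q[1]>180:
        cn=cv2.convexHull(max(cv2.findContours(k.astype(np.uint8),0,1)[0],key=cv2.contourArea))[:,0]
        print("cup rim?",q,cv2.minEnclosingCircle(np.array([plane("wrist",u,.056,p)[:2] for u in cn],np.float32)))
print(ctrl.get_state()["contact_force"])
E
```

```text
pose [ 0.4923 -0.103   0.2039] ang 0.1973 shift [ 0.1101 -0.0014 -0.0002] yaw None q6 0.97 t 48.0
slot pocket [320.9772 190.2134] (np.int64(4396), ((515.580322265625, -97.86830139160156), (67.56564331054688, 46.85096740722656), 11.304760932922363))
box px [213.1  31.9] xy 0.6292 0.0055 long axis 1.239  label 31.9x26.9
box px [241.7  40. ] xy 0.6232 -0.0119 long axis 2.807  label 26.3x20.6
box px [242.7 134.6] xy 0.5513 -0.0264 long axis 0.709  label 26.5x21.5
box px [214.7 147.1] xy 0.5388 -0.0124 long axis 2.287  label 30.9x27.0
top [350.8443 186.2425]
top [210.9617 205.8008]
top [318.2862 214.4695]
top [331.2787 214.4098]
top [488.8789 254.2733]
top [326.0493 255.0461]
top [337.8308 248.0615]
top [189.4345 309.7448]
top [487.1322 314.8728]
top [146.9869 338.811 ]
scene [633.8333  85.2319]
scene [438.1732 167.1341]
scene [417.4773 186.7955]
scene [186.6    232.9483]
scene [330.6914 239.7222]
scene [437.3372 258.3663]
scene [347.5283 269.0755]
scene [325.2177 296.3445]
cup rim? [579.7967 216.4906] ((0.5514494180679321, -0.3481829762458801), 0.039794549345970154)
cup rim? [435.6881 254.4762] ((0.48381954431533813, -0.2144061177968979), 0.036705680191516876)
cup rim? [530.3599 329.8005] ((0.42299309372901917, -0.340873122215271), 0.04338598996400833)
[ 0.2529  0.0501 -0.1085]
```

```bash
python3 - <<'E'
from h import *
print(tri(ray("top",(487.1,314.9)),ray("scene",(186.6,233.4))), "coaster .4176 -.355 (same cams)")
for n,c in(("top",(487.1,314.9)),("scene",(186.6,233.4))): print(n,plane(n,c,.05))
for n in("top","scene"):
    I=cv2.imread(f"pics/{n}_end.png");h=cv2.cvtColor(I,cv2.COLOR_BGR2HSV)
    for q,s,k in comps((h[...,1]<60)&(h[...,2]>90),60,900):
        if np.hypot(*(q-pix(n,np.array([.4176,-.355,.05]))))<15:
            cn=cv2.convexHull(max(cv2.findContours(k.astype(np.uint8),0,1)[0],key=cv2.contourArea))[:,0]
            print(n,s,cv2.minEnclosingCircle(np.array([plane(n,u,.056)[:2] for u in cn],np.float32)))
E
```

```text
(array([ 0.4119, -0.3556,  0.047 ]), np.float64(0.0012960604748981652)) coaster .4176 -.355 (same cams)
top [ 0.412  -0.3534  0.05  ]
scene [ 0.4135 -0.3566  0.05  ]
top [474 302  29  26 572] ((0.4122968316078186, -0.35341763496398926), 0.030528319999575615)
scene [175 223  23  25 435] ((0.42337551712989807, -0.35216885805130005), 0.03923668712377548)
```

The cup stands about 5 mm from the coaster's centre. All three boxes are seated, the empty pocket 3 is squared up at the slot, and the arm is clear. I'll hand the job in.

```bash
python3 -c "
from plant import ctrl
print(ctrl.sign_off())"
```

```text
the job is handed in; nothing more can be done
None
```

The job is handed in, though sign-off returned no verdict: the cup stands upright on the coaster, the three cake boxes measure flat and square in pockets 0 to 2, and empty pocket 3 waits at the slot.

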